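# Refit the cam clamp's hand lever and lock it with its R-clip

## Task

Refit the hand lever of the cam clamp: put its hub over the upright spindle and work it round until the keyway finds the key and the hub drops fully home on the shoulder. Then draw the big R-clip out of the wooden pin rack, lay it flat on the bench without dropping it, let go, and take it again so that it can be pushed level. Push its straight leg through the cross-hole above the hub until the bent leg has ridden over the spindle and snapped round it; leave lever and clip in place and do not shift the other loose things on the bench.

Things in the scene. Friction and masses are not known exactly. Their poses are not given: they have to be found in the camera images.
- cam_clamp: Cam clamp, fixed: grey base 166 x 116 x 14 mm, from x = -53 to 113; dark cam disc; wooden block and grey backstop up to 50 high on the +x side; upright steel spindle that does not turn. Origin on the bench under the spindle's axis, z up, x to the backstop. Spindle: radius 16 from height 42 to 65, then radius 14 to its bevelled top at 102.
- lever_seat (a point): Centre of the spindle's shoulder (radius 27), height 42 mm, where the hub's underside comes to rest. Axes as the clamp's. Just above it on the -y side the spindle carries a dark key, 9 wide, out to radius 22, its bevelled top 20 mm above the shoulder.
- cross_hole (a point): Centre of the cross-hole, on the spindle's axis at height 82 mm. The hole runs level right through along the clamp's x (axes as the clamp's), 10 mm wide, countersunk to about 14 at both mouths. The seated hub's top is 14 mm below the hole's axis; a hub that still rests on the key blocks the hole.
- lever: Loose steel hand lever, 0.3 to 0.5 kg, lies flat. Hub radius 30, 26 high; through bore of radius 17.5 with a keyway 12 wide out to radius 24 on the -x side. Flat arm 22 wide along +x to x = 134, 8 to 18 mm above the underside; black ball knob, radius 14.5, at x = 142. Origin: centre of hub's underside, z up; centre of mass near x = 15. Seated, its x points along the clamp's +y (to 0.1 rad).
- clip: R-clip of round 8 mm steel wire, 185 mm long, 0.1 kg, oiled. Origin: middle of the wire of the straight leg, at the point that comes on the spindle's axis when home; x along that leg to its round tip, y to the bent leg, z square to the clip's plane. Starts upright in the rack, tip down, leaning up to 0.06 rad; lying flat its origin is 4 mm above the bench.
- clip_tip (a point): Round tip of the clip's straight leg, 62 mm from the clip's origin along its x.
- clip_eye (a point): Middle of the clip's long eye, at x = -92, y = 13 in the clip's frame: two parallel wires, middles at y = 0 and 26 (34 mm over all), from x = -106 to -78, with a round back whose outside is at x = -123. Grip across the two wires.
- clip_leg (a joint): Springing of the clip's bent leg at its root (x = -78, y = 26), rad: 0 relaxed, grows away from the straight leg. The leg has a hump (y = 16) at x = 0, throats (y = 12) at x = 16 and -20, a flared end at x = 38, y = 24. Riding over the spindle opens it to about 0.06 and takes 5 to 12 N of push; snapped round the spindle it reads about 0.01.
- pin_rack: Hardwood pin rack, fixed: bar 26 (x) x 110 (y) x 52 high on a foot 70 x 130 x 8 mm; origin on the bench under the bar's middle. The clip's straight leg stands 34 mm deep in the middle hole (9.6 wide), its bent leg on the -x side, its plane square to y. Two short headed pins, up to 83 mm high at y = -36 and 36, belong to the rack.
- brass_hammer: Bystander: small brass-headed hammer with a beech handle, 203 x 64 x 24 mm. Origin at the centre of its underside.
- tape_roll: Bystander: roll of paper tape lying flat, 102 x 102 x 24 mm. Origin at the centre of its underside.
- bin_green: Bystander: small green parts bin, 68 x 91 x 42 mm. Origin at the centre of its underside.
- oil_can: Bystander: white oiler bottle with a thin spout, 53 x 54 x 173 mm. Origin at the centre of its underside.
- marker: Bystander: black marker pen lying flat, 133 x 15 x 15 mm. Origin at the centre of its underside.
- glue_tin: Bystander: white round tin, 67 x 67 x 59 mm. Origin at the centre of its underside.
- screwdriver: Bystander: red-handled screwdriver lying flat, 192 x 26 x 26 mm. Origin at the centre of its underside.
- pliers: Bystander: blue-handled pliers lying flat, 172 x 49 x 11 mm. Origin at the centre of its underside.

How it is judged:
On the way, in this order (a step that is already met when the one before it is completed fails the run):
1. the lever's hub lies fully home on the spindle's shoulder (horizontal distance between lever and lever_seat below 0.004 m and z of lever in the frame of lever_seat below 0.003 m and angle between lever's own z axis and vertical below 0.09 rad and contact force between the fingers and lever below 0.1 N), for 0.2 s.
2. the clip, out of the rack, lies flat on the bench, let go (height (world z) of clip below 0.009 m and angle between the z axis of clip and the z axis of cam_clamp, either way round below 0.12 rad and contact force between the fingers and clip below 0.05 N and linear speed of clip below 0.03 m/s), for 0.2 s.
3. the clip's straight leg is right through the cross-hole and its bent leg has snapped round the spindle (horizontal distance between lever and lever_seat below 0.004 m and z of lever in the frame of lever_seat below 0.003 m and angle between lever's own z axis and vertical below 0.09 rad and distance between clip and cross_hole below 0.007 m and angle between the x axis of clip and the x axis of cam_clamp, either way round below 0.2 rad and angle between the z axis of clip and the z axis of cam_clamp, either way round below 0.7 rad and value of joint clip_leg below 0.035 rad), for 0.2 s.
At the end, for the whole second after the job is handed in: Hub within 3 mm of the shoulder, 4 mm of the axis, tilt under 0.09 rad; clip's origin within 7 mm of the cross-hole's centre, straight leg along the hole to 0.2 rad, clip level to 0.7 rad (either side, either way up), clip_leg under 0.035 rad; both let go and at rest (0.02 m/s) (all of step 3 and linear speed of each of clip, lever below 0.02 m/s); the robot touches nothing.
It fails at once if a bystander is shifted by more than 30 mm (distance of any of brass_hammer, tape_roll, bin_green, oil_can, marker, glue_tin, screwdriver, pliers from where it was at the start of the episode above 0.03 m).
It fails at once if the clip is dropped (falls freely from more than about 70 mm) (linear speed of clip above 1.2 m/s and contact force between the fingers and clip below 0.05 N).
It also fails if it takes over 69 s, if anything falls off the work surface, if the arm or the gripper's body presses on something with over 40 N, if the wrist force passes 120 N, or if a joint passes its speed limit or range.

## Robot

A 6-joint arm with a two-finger parallel gripper is mounted at the origin on a cart in front of the work surface, level with it; the furniture and walls round the work are solid. World frame = base frame: x ahead of the robot, y to its left, z up, the work surface at z = 0. Lengths are in m, angles in rad, forces in N, time in s.
With the tool pointing down it reaches from about 0.225 to 0.875 m from the base axis. Payload 3.4 kg.
Tool frame: the origin (TCP) lies at the very end of the fingers, on their centre line; the grasp point (between the pads) lies 19 mm behind it; z points along the fingers, y is the line along which they close (so a half turn about z gives the same grasp; the last joint's range is limited). The gripper opens to 85 mm and grips with 20 to 120 N. Pads are 22 mm wide; open, the fingers measure 114 mm over their backs; the gripper's body (76 mm by 85 mm) begins 54 mm behind the grasp point. The pads swing forward as they close: fully open they stand 13 mm farther back than shut.
Start: joints at [1.002, 0.276, 1.505, -0, 1.361, -0.121], TCP at [0.249, 0.518, 0.205] pointing down, gripper open.
Joint ranges: [-2.89, 2.89], [-0.75, 2.08], [0.22, 2.7], [-1.18, 4.32], [0.11, 2.71], [-2.7, 2.7]. Speed limits (rad/s): [2.57, 2.57, 3.14, 3.14, 3.14, 3.14].

## Interface

Orientations are given as a unit quaternion [w, x, y, z].
In Python, from bench import ctrl, eyes gives the robot as it stands.
- The arm moves only by the shell command python3 -m crank 'ROWS' [OPENING]. ROWS is JSON, a list of rows, each a list of 4 numbers: the shift along the tool's x, y, z in mm, then the turn about the tool's z in rad. A call has 1 to 12 rows; each row shifts and turns the commanded pose from where the row before left it, along the tool's axes as they then stand; what a row does not reach is not made up. A row lasts 1/12 s, in which the tool goes at most 41.7 mm and 7.16 degrees, less where a joint would pass 70% of its speed; a pose out of reach is approached as far as the arm can. A call with a gripper value outside its range is refused whole. OPENING is the finger opening in mm, from 0 to 85.4, set as the call begins (- or left out, the last holds). The fingers move at their own pace and stop on an object; the grip force is fixed at half the most. Time passes only in rows, so rows that do not move let the fingers close. It gives the time, the measured TCP pose, the force, the opening and the grip force at its end, in the units of the state.
- ctrl.read_state(): the state, without advancing time (a new reading comes with each control period).
- eyes.grab_frame(name): name is "scene" or "top" or "wrist"; returns a dict with "color" (480x640x3 uint8, red, green, blue), "K" (3x3 intrinsics, pixels), "rvec" (rotation vector, rad) and "tvec" (3), from world to camera coordinates, as OpenCV has them. Camera axes: x right, y down, z forward; pixel columns grow to the right and rows downward; lengths in m; the calibration is good to about 2 mm. A picture is of the moment at which its call begins. There is no depth.
- ctrl.job_done(): hands the job in; it is judged then, once.
The state is a dict: "clock": time; "joints": joint angles; "joint_vel": joint speeds; "tau": joint torques, N m; "eef_pos": TCP position; "orientation": TCP orientation; "wrist_force": force on the tool from outside, world axes, zero at the start; "wrist_torque": the same for the moment, N m; "width": opening from 0.0 (shut) to 1.0 (fully open); "grasp_force": force on a finger pad.
Only numpy, scipy, OpenCV 4.12 (cv2) and the standard library are available. Lean on these libraries where they do the work, as an engineer would, in place of code of your own. Each camera call takes 0.05 s, during which the arm holds its last target. There are 200 camera calls.

## Working session

There is one attempt and no reset: what is moved stays moved. The work goes in short steps, Python scripts to look and compute and a shell command to move; the robot and the scene stay as the last step left them, time stands still between calls to the robot, and variables do not carry over. Pictures are saved under pics/ and viewed, at most 10 in all, crops included, and the job is handed in when it is done.

```bash
ls; mkdir -p pics; cat > h.py <<'E'
import numpy as np, cv2
from bench import ctrl, eyes
def grab(n):
    f=eyes.grab_frame(n); R=cv2.Rodrigues(np.array(f['rvec'],float))[0]
    return f['color'],np.array(f['K'],float),R,np.array(f['tvec'],float).ravel()
def ray(c,uv,z):
    _,K,R,t=c; d=R.T@np.linalg.inv(K)@np.array([uv[0],uv[1],1.]); o=-R.T@t
    return o+d*(z-o[2])/d[2]
def proj(c,p):
    _,K,R,t=c; q=K@(R@np.array(p,float)+t); return q[:2]/q[2]
def save(c,n): cv2.imwrite('pics/'+n+'.png',c[0][:,:,::-1])
E
python3 - <<'E'
from h import *
import pickle
D={}
for n in('top','scene','wrist'):
    c=grab(n); save(c,n+'0'); D[n]=c; print(n,-c[2].T@c[3],c[2][2])
pickle.dump(D,open('d0.pkl','wb'))
print(ctrl.read_state())
E
```

```text
pics
top [ 0.24484717 -0.01583116  1.92148286] [ 0.15886455 -0.00701341 -0.98727548]
scene [-0.06539181 -1.15089002  0.91711005] [ 0.41807154  0.74031032 -0.52645686]
wrist [0.18899429 0.54641284 0.37263527] [ 0.23591286 -0.11480333 -0.96496908]
{'clock': 0.15, 'joints': array([ 1.00201220e+00,  2.76457220e-01,  1.50585439e+00, -6.79112170e-06,
        1.36072908e+00, -1.20980516e-01]), 'joint_vel': array([-0.00247841, -0.00239611, -0.0032523 , -0.00067398, -0.00113544,
        0.00135677]), 'tau': array([ 6.15772260e-04, -4.17148376e+01, -2.46032792e+01, -1.98110524e-04,
        7.65143515e-03,  4.31102637e-05]), 'eef_pos': array([0.24872124, 0.51792601, 0.20442939]), 'orientation': array([-2.41656174e-04,  2.22034964e-01,  9.75038435e-01, -6.82509062e-04]), 'wrist_force': array([0.11617132, 0.53077029, 0.42188133]), 'wrist_torque': array([-0.13470648,  0.00366589,  0.02423695]), 'grasp_force': 0.0, 'width': 1.0020084261288245}
```

View pics/top0.png

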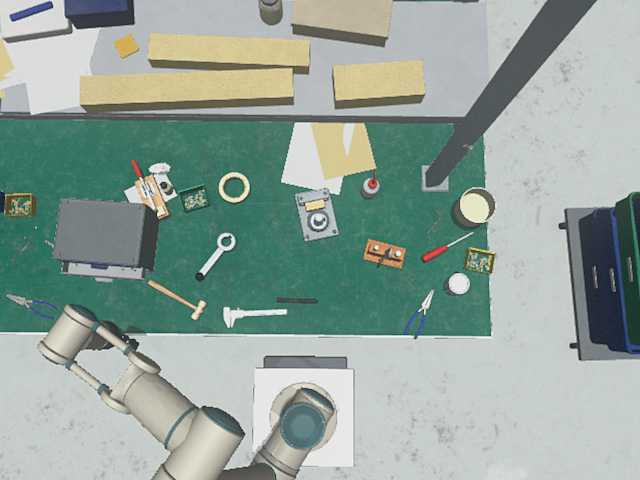

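View pics/scene0.png

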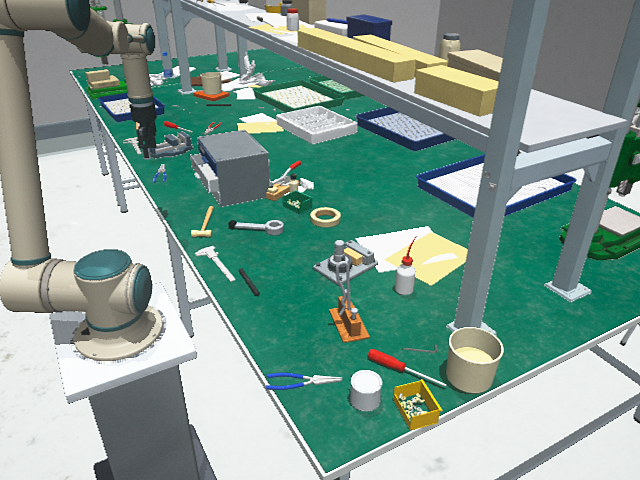

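The top view shows the lever hub at about (226,242) and its knob at (200,276). The spindle is near (319,221) and the rack with the clip near (385,253). In the scene view the clip stands at about (342,290).

```bash
python3 - <<'E'
from h import *
import pickle
D=pickle.load(open('d0.pkl','rb')); c=D['top']
print(c[1])
for n,uv,z in [('hub',(226,242),.026),('knob',(200,276),.013),('spin',(319,221),.1),('rack',(385,253),.05),('pinL',(370,249),.08),('pinR',(401,254),.08),('basecornTL',(299,192),.014),('TR',(330,187),.014),('BR',(341,236),.014),('BL',(307,242),.014),('tape',(234,187),.02),('bin',(195,199),.03),('oil',(371,187),.1),('marker',(297,300),.01),('glue',(458,284),.05),('hamhead',(199,310),.02)]:
    print(n,ray(c,uv,z).round(3))
im=cv2.resize(c[0][170:300,150:420],None,fx=2.9,fy=2.9,interpolation=cv2.INTER_CUBIC)
cv2.imwrite('pics/crop1.png',im[:,:,::-1])
w=D['wrist'];print(w[1]); s=ctrl.read_state()
from scipy.spatial.transform import Rotation as Ro
q=s['orientation'];T=Ro.from_quat([q[1],q[2],q[3],q[0]]).as_matrix();print(T.round(3))
print('cam in tool',T.T@(-w[2].T@w[3]-s['eef_pos']),'\n',(T.T@w[2].T).round(3))
E
```

```text
[[587.2018344    0.         313.90011752]
 [  0.         587.2018344  243.04868715]
 [  0.           0.           1.        ]]
hub [0.551 0.258 0.026]
knob [0.44  0.341 0.013]
spin [ 0.609 -0.044  0.1  ]
rack [ 0.516 -0.259  0.05 ]
pinL [ 0.524 -0.207  0.08 ]
pinR [ 0.509 -0.305  0.08 ]
basecornTL [0.724 0.022 0.014]
TR [ 0.742 -0.082  0.014]
BR [ 0.576 -0.119  0.014]
BL [ 0.555 -0.007  0.014]
tape [0.737 0.238 0.02 ]
bin [0.693 0.364 0.03 ]
oil [ 0.721 -0.21   0.1  ]
marker [0.365 0.024 0.01 ]
glue [ 0.418 -0.491  0.05 ]
hamhead [0.329 0.338 0.02 ]
[[354.22136252   0.         321.23445965]
 [  0.         354.22136252 242.24138683]
 [  0.           0.           1.        ]]
[[-0.901  0.433 -0.001]
 [ 0.433  0.901 -0.001]
 [ 0.    -0.001 -1.   ]]
cam in tool [ 0.0662006  -0.00042476 -0.16819432] 
 [[ 0.001 -0.965 -0.263]
 [ 1.     0.001  0.   ]
 [ 0.    -0.263  0.965]]
```

View pics/crop1.png

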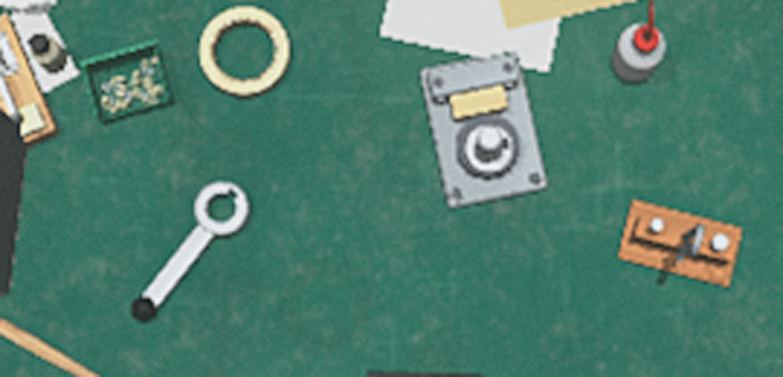

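The crop shows the keyway pointing up and right, away from the knob. It also shows the clamp turned by about +0.19 rad, and the clip's bent leg on the robot side of the rack. Next I move over the lever for a wrist view.

```bash
cat >> h.py <<'E'
from scipy.spatial.transform import Rotation as Ro
def T():
    s=ctrl.read_state(); q=s['orientation']; return s['eef_pos'],Ro.from_quat([q[1],q[2],q[3],q[0]]).as_matrix(),s
def go(p,ang=None):
    "tool-axis shift in mm to world point p, turn to bring tool x to world angle ang"
    e,R,s=T(); a=np.arctan2(R[1,0],R[0,0]); d=1000*R.T@(np.array(p)-e)
    print('t=%.2f shift'%s['clock'],d.round(1),'turn',None if ang is None else round((a-ang+np.pi)%(2*np.pi)-np.pi,3),'xang',round(a,3),'eef',e.round(4))
E
python3 -m crank '[[-38.5,-10.3,0,0],[-38.5,-10.3,0,0],[-38.5,-10.3,0,0],[-38.5,-10.3,0,0],[-38.5,-10.3,0,0],[-38.5,-10.3,0,0],[-38.5,-10.3,0,0],[-38.5,-10.3,0,0],[-38.5,-10.3,0,0],[-38.5,-10.3,0,0],[0,0,0,0.1],[0,0,0,0.09]]'
python3 - <<'E'
from h import *
import pickle
c=grab('wrist'); save(c,'w1'); pickle.dump(c,open('w1.pkl','wb'))
g=cv2.cvtColor(c[0],cv2.COLOR_RGB2HSV)
m=((g[...,1]<60)&(g[...,2]>110)).astype(np.uint8)
cs,hi=cv2.findContours(m,cv2.RETR_CCOMP,cv2.CHAIN_APPROX_NONE)
for i,k in enumerate(cs):
    a=cv2.contourArea(k)
    if a>300: print(i,a,hi[0][i][2:],cv2.minEnclosingCircle(k),cv2.boundingRect(k))
go([.551,.258,.2],2.5)
E
```

```text
clock: 1.15
eef_pos: [0.5533, 0.2565, 0.2042]
orientation: [-0.0, 0.318, 0.948, -0.0]
wrist_force: [-1.2, 0.5, -0.3]
width: 1.0
grasp_force: 0.0
1 786.5 [ 2 -1] ((119.0, 457.30682373046875), 22.507740020751953) (101, 435, 33, 45)
4 411.5 [-1 -1] ((219.0, 395.0), 26.076908111572266) (197, 380, 45, 35)
14 2922.5 [15 -1] ((405.5833435058594, 350.75), 46.52860641479492) (361, 305, 84, 90)
16 691.5 [-1 -1] ((182.7916717529297, 325.2083435058594), 34.70005798339844) (153, 297, 51, 59)
17 728.0 [-1 -1] ((460.66033935546875, 324.25701904296875), 34.8155403137207) (439, 296, 52, 60)
18 1894.5 [19 -1] ((489.5, 259.5), 38.26888656616211) (454, 223, 60, 74)
41 4132.0 [42 -1] ((582.5, 230.5), 82.8403091430664) (527, 169, 113, 124)
56 4515.0 [57 -1] ((597.3079223632812, 189.80416870117188), 57.223716735839844) (544, 138, 96, 92)
59 535.5 [-1 56] ((608.0, 177.0), 19.723182678222656) (592, 160, 36, 35)
77 5328.0 [78 -1] ((327.5, 157.5), 86.02626037597656) (295, 72, 61, 172)
78 846.5 [-1 77] ((324.5, 215.27777099609375), 18.28472137451172) (308, 197, 35, 37)
87 5775.5 [-1 -1] ((105.7323226928711, 79.2676773071289), 105.2682113647461) (26, 0, 166, 160)
88 794.5 [-1 -1] ((33.5, 33.5), 47.37625503540039) (0, 0, 68, 68)
t=1.20 shift [ 1.4 -0.3  4.3] turn -0.006 xang 2.494 eef [0.5523 0.2574 0.2043]
```

View pics/w1.png

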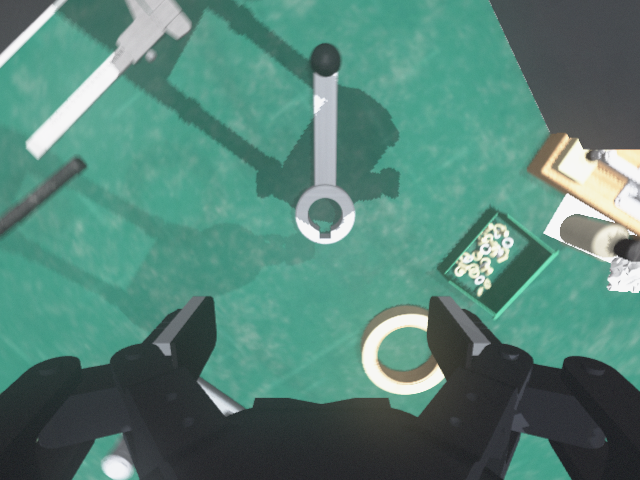

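The wrist view shows the hub ring centred at about (325,213), the knob at (325,59), and the keyway pointing straight down at (325,235), so the tool is nearly aligned with the arm.

```bash
python3 - <<'E'
from h import *
import pickle
c=pickle.load(open('w1.pkl','rb'))
g=cv2.cvtColor(c[0],cv2.COLOR_RGB2HSV)
m=((g[...,1]<60)&(g[...,2]>110)).astype(np.uint8); m[:184]=0; m[250:]=0; m[:,:290]=0; m[:,360:]=0
k=max(cv2.findContours(m,cv2.RETR_EXTERNAL,cv2.CHAIN_APPROX_NONE)[0],key=cv2.contourArea)
k=k[k[:,0,1]>190]
P=np.array([ray(c,q[0],.026)[:2] for q in k])
A=np.c_[2*P,np.ones(len(P))]; x=np.linalg.lstsq(A,(P**2).sum(1),rcond=None)[0]
print('hub',x[:2],'r',np.sqrt(x[2]+x[0]**2+x[1]**2))
b=((g[...,2]<60)).astype(np.uint8); b[:35]=0;b[80:]=0;b[:,:305]=0;b[:,345:]=0
M=cv2.moments(b); kn=ray(c,(M['m10']/M['m00'],M['m01']/M['m00']),.013); print('knob',kn,np.hypot(*(kn[:2]-x[:2])))
a=np.arctan2(kn[1]-x[1],kn[0]-x[0]); print('ang',a); go([x[0],x[1],.0],a)
E
```

```text
hub [0.55459751 0.25927457] r 0.029813424500653628
knob [0.4443456 0.3353207 0.013    ] 0.13393467952147292
ang 2.537779871363616
t=1.20 shift [ -0.9   3.1 204.3] turn -0.044 xang 2.494 eef [0.5523 0.2574 0.2043]
```

```bash
python3 - <<'E'
from h import *
import pickle
c=pickle.load(open('w1.pkl','rb'))
g=cv2.cvtColor(c[0],cv2.COLOR_RGB2HSV)
P=[]
for r in range(85,178,4):
    xs=[x for x in range(305,350) if g[r,x,1]<75 and g[r,x,2]>70]
    p=[ray(c,(v,r),.018) for v in (xs[0],xs[-1]+1)]; P.append((p[0]+p[1])/2)
    if r%20==5: print(r,xs[0],xs[-1],np.linalg.norm(p[1]-p[0]))
P=np.array(P)[:,:2]; l=cv2.fitLine(P.astype(np.float32),cv2.DIST_HUBER,0,1e-5,1e-5).ravel()
print(np.arctan2(l[1],l[0]),l); h=np.array([.5546,.2593]); n=np.array([-l[1],l[0]]); print('hub off line',n@(h-l[2:]))
go([.5546,.2593,0])
E
```

```text
85 313 337 0.02313608756047048
105 313 337 0.023457233194511977
125 313 337 0.02378741985749157
145 313 336 0.02316202001751608
165 313 336 0.02349749673466544
-0.6505252 [ 0.7957659  -0.6056044   0.4878237   0.31003174]
hub off line 6.943579731380801e-05
t=1.20 shift [ -0.9   3.1 204.3] turn None xang 2.494 eef [0.5523 0.2574 0.2043]
```

```bash
python3 -m crank '[[-0.9,3.1,36,0],[0,0,40,0],[0,0,40,0],[0,0,40,0],[0,0,30,0],[0,0,16,0],[0,0,0,0]]'
python3 - <<'E'
from h import *
go([.5546,.2593,0],2.491); s=T()[2]; print(s['wrist_force'])
E
```

```text
clock: 1.78
eef_pos: [0.55, 0.2598, -0.0014]
orientation: [-0.004, 0.312, 0.95, -0.003]
wrist_force: [-1.5, 0.4, 0.9]
width: 1.003
grasp_force: 0.0
t=1.78 shift [-4.   2.4 -1.5] turn 0.015 xang 2.506 eef [ 0.55    0.2598 -0.0014]
[-1.54930331  0.38664687  0.87224133]
```

```bash
python3 -m crank '[[0,0,0,0],[0,0,0,0]]'; python3 -c "
from h import *
go([.5546,.2593,0],2.491)"
```

```text
clock: 1.95
eef_pos: [0.5551, 0.2614, 0.0044]
orientation: [0.001, 0.313, 0.95, 0.001]
wrist_force: [0.4, 0.2, 1.0]
width: 0.999
grasp_force: 0.0
t=1.95 shift [-0.8 -2.   4.4] turn 0.014 xang 2.505 eef [0.5551 0.2614 0.0044]
```

```bash
python3 -m crank '[[-0.8,-1,4,0],[0,0,0,0.012],[0,0,0,0],[0,0,0,0],[0,0,0,0],[0,0,0,0]]' 50; python3 -c "
from h import *
go([.5546,.2593,0],2.491)"
```

```text
clock: 2.45
eef_pos: [0.5542, 0.2595, -0.0005]
orientation: [0.0, 0.319, 0.948, 0.0]
wrist_force: [0.2, -0.7, -0.4]
width: 0.583
grasp_force: 0.0
t=2.45 shift [-0.4  0.  -0.5] turn 0.001 xang 2.492 eef [ 5.542e-01  2.595e-01 -5.000e-04]
```

```bash
python3 -c "
from h import *
c=grab('wrist'); save(c,'w2'); print(T()[2]['width'],T()[2]['wrist_force'])"
```

```text
0.579177663942841 [-0.27983217 -0.06399163  1.07050165]
```

View pics/w2.png

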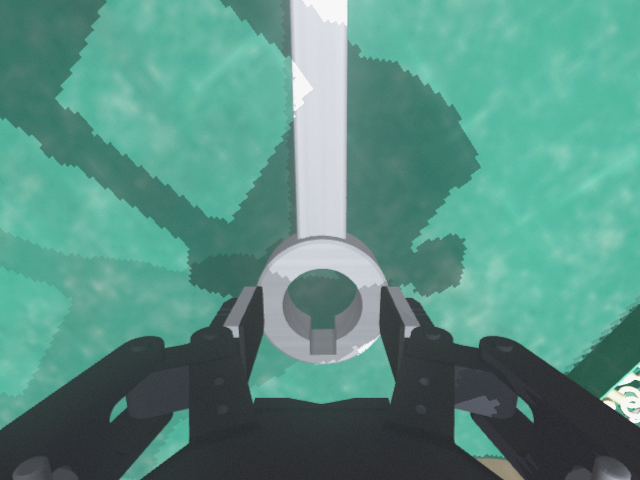

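The pads stand at about (255,300) and (390,300), and the hub ring is centred near (322,300). I check where the TCP projects in this picture.

```bash
python3 -c "
from h import *
c=grab('wrist'); e,R,s=T()
for z in (0,.01,.026):
  for dx in (0,-.011,.011): print(z,dx,[proj(c,e*[1,1,0]+[0,0,z]+R@[dx,y,0]).round(0) for y in (-.03,-.025,0,.025,.03)])
g=cv2.cvtColor(c[0],cv2.COLOR_RGB2HSV)
m=((g[...,1]<60)&(g[...,2]>110)).astype(np.uint8); 
cv2.imwrite('pics/m.png',m[230:370,230:410]*255)
xs=[(r,np.flatnonzero(m[r,230:410])[[0,-1]]+230) for r in range(245,366,10)]; print(xs)
for r,v in ((270,0),): pass
print(ray(c,(322,362),.026),ray(c,(322,238),.026), e)
"
```

```text
0 0 [array([262., 281.]), array([272., 281.]), array([322., 281.]), array([371., 281.]), array([381., 281.])]
0 -0.011 [array([263., 301.]), array([273., 301.]), array([322., 301.]), array([370., 301.]), array([380., 301.])]
0 0.011 [array([262., 261.]), array([272., 261.]), array([322., 261.]), array([372., 261.]), array([382., 261.])]
0.01 0 [array([259., 289.]), array([270., 289.]), array([322., 289.]), array([374., 289.]), array([384., 289.])]
0.01 -0.011 [array([260., 310.]), array([270., 310.]), array([322., 310.]), array([373., 310.]), array([383., 310.])]
0.01 0.011 [array([258., 267.]), array([269., 267.]), array([322., 267.]), array([375., 267.]), array([386., 267.])]
0.026 0 [array([253., 303.]), array([264., 303.]), array([322., 303.]), array([379., 303.]), array([391., 303.])]
0.026 -0.011 [array([254., 326.]), array([265., 326.]), array([322., 326.]), array([378., 326.]), array([390., 326.])]
0.026 0.011 [array([252., 280.]), array([263., 280.]), array([322., 280.]), array([380., 280.]), array([392., 280.])]Traceback (most recent call last):
  File "<string>", line 9, in <module>
    xs=[(r,np.flatnonzero(m[r,230:410])[[0,-1]]+230) for r in range(245,366,10)]; print(xs)
           ~~~~~~~~~~~~~~~~~~~~~~~~~~~~^^^^^^^^
IndexError: index 0 is out of bounds for axis 0 with size 0
```

```bash
python3 -m crank '[[0,0,0,0],[0,0,0,0],[0,0,0,0]]' 30; python3 -c "
from h import *
go([.5546,.2593,0],2.491)"
```

```text
clock: 2.8
eef_pos: [0.5544, 0.2596, -0.0006]
orientation: [0.0, 0.319, 0.948, 0.0]
wrist_force: [1.1, -0.2, 1.8]
width: 0.35
grasp_force: 1.0
t=2.80 shift [-0.3 -0.1 -0.6] turn 0.001 xang 2.492 eef [ 0.5544  0.2596 -0.0006]
```

```bash
python3 -c "
from h import *
c=grab('wrist'); cv2.imwrite('pics/w3.png',cv2.resize(c[0][180:420,160:480,::-1],None,fx=2,fy=2))"
```

```text
(no output)
```

View pics/w3.png

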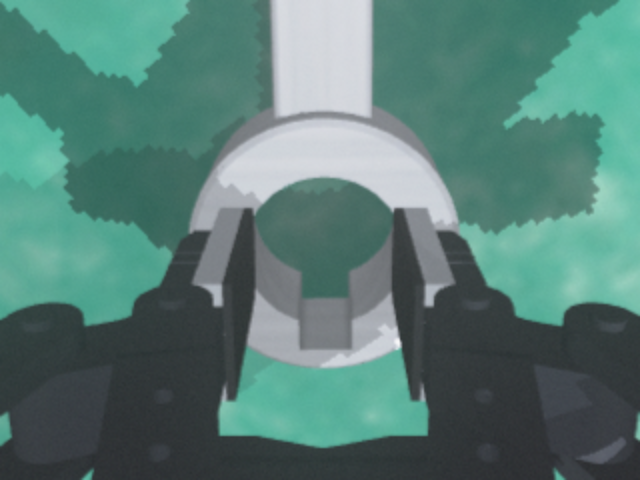

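The pads lie over the hub's top. Their ends appear about 30 mm above the stated TCP plane. I open the gripper and go down in small steps while watching the force.

```bash
python3 -m crank '[[0,0,0,0],[0,0,0,0],[0,0,0,0],[0,0,4,0],[0,0,4,0],[0,0,3,0],[0,0,0,0]]' 85; python3 -m crank '[[0,0,3,0],[0,0,0,0]]';
```

```text
clock: 3.43
eef_pos: [0.5532, 0.2592, -0.013]
orientation: [-0.001, 0.319, 0.948, -0.001]
wrist_force: [0.4, -0.5, 0.1]
width: 0.997
grasp_force: 0.0
clock: 3.6
eef_pos: [0.5538, 0.2594, -0.0155]
orientation: [-0.0, 0.319, 0.948, -0.0]
wrist_force: [0.4, 1.0, 0.3]
width: 0.993
grasp_force: 0.0
```

```bash
python3 -m crank '[[0,0,3,0],[0,0,3,0],[0,0,0,0]]'; python3 -m crank '[[0,0,3,0],[0,0,0,0]]';
```

```text
clock: 3.85
eef_pos: [0.5536, 0.2593, -0.0215]
orientation: [-0.0, 0.319, 0.948, -0.0]
wrist_force: [-0.0, 0.2, 0.3]
width: 1.0
grasp_force: 0.0
clock: 4.02
eef_pos: [0.5537, 0.2594, -0.0243]
orientation: [-0.0, 0.319, 0.948, -0.0]
wrist_force: [-1.0, 0.0, 0.3]
width: 0.997
grasp_force: 0.0
```

```bash
python3 -m crank '[[-0.7,0,3,0],[0,0,1,0],[0,0,0,0],[0,0,0,0],[0,0,0,0],[0,0,0,0],[0,0,0,0]]' 40;python3 -c "
from h import *
go([.5546,.2593,0],2.491)"
```

```text
clock: 4.6
eef_pos: [0.5547, 0.259, -0.0279]
orientation: [0.0, 0.319, 0.948, 0.0]
wrist_force: [1.0, 0.1, -0.6]
width: 0.684
grasp_force: 65.0
t=4.60 shift [  0.3   0.2 -27.9] turn 0.001 xang 2.492 eef [ 0.5547  0.259  -0.0279]
```

```bash
python3 -m crank '[[0,0,-10,0],[0,0,-28,0],[0,0,-35,0],[0,0,-35,0],[0,0,-30,0],[0,0,-12,0],[0,0,0,0]]'; python3 -m crank '[[-15,-12,0,0],[-30,-23,0,0],[-32,-25,0,0],[-32,-25,0,0],[-30,-23,0,0],[-15,-12,0,0.03],[0,0,0,0.12],[0,0,0,0.12],[0,0,0,0.12],[0,0,0,0.12],[0,0,0,0.12],[0,0,0,0.1]]'
python3 - <<'E'
from h import *
import pickle
go([.605,.07,.122],1.76)
D={n:grab(n) for n in('wrist','top','scene')}; pickle.dump(D,open('d2.pkl','wb')); save(D['wrist'],'w4')
e,R,s=T(); print(s['width'],s['grasp_force'])
for n in D: print(n,proj(D[n],[.609,-.044,.102]),proj(D[n],[.609,-.044,.042]))
E
```

```text
clock: 5.18
eef_pos: [0.5567, 0.2599, 0.1266]
orientation: [0.003, 0.319, 0.948, 0.002]
wrist_force: [0.7, 0.4, -3.9]
width: 0.683
grasp_force: 66.1
clock: 6.18
eef_pos: [0.6028, 0.0702, 0.12]
orientation: [-0.002, 0.639, 0.769, -0.001]
wrist_force: [-0.7, 0.0, -2.7]
width: 0.684
grasp_force: 66.1
t=6.18 shift [-0.6  2.1 -2. ] turn -0.004 xang 1.756 eef [0.6028 0.0702 0.12  ]
0.6832953776812524 66.0762395087801
wrist [297.80312498 436.0776814 ] [302.89907735 377.13400349]
top [318.90715149 220.77919435] [318.59773357 224.39222544]
scene [334.84327896 242.64274288] [334.42640663 260.05216431]
```

View pics/w4.png

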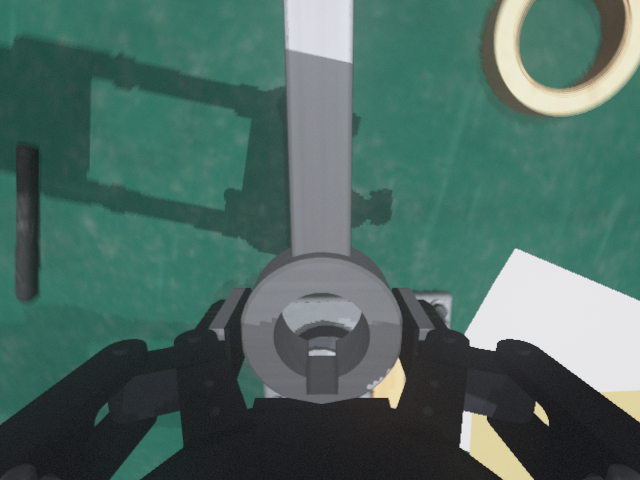

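The picture shows the lever held level, with the hub centred at about (322,332). The spindle is hidden behind the gripper, so I step aside to see it beside the hub.

```bash
python3 -m crank '[[-15,-12,0,0],[-33,-27,0,0],[-33,-27,0,0],[-33,-27,0,0],[-22,-19,0,0],[-8,-7,0,0],[0,0,0,0],[0,0,0,0]]'
python3 - <<'E'
from h import *
import pickle
c=grab('wrist'); pickle.dump(c,open('w5.pkl','wb'));save(c,'w5')
go([.609,-.044,.1],1.76)
print(proj(c,[.609,-.044,.102]),proj(c,[.609,-.044,.042]))
E
```

```text
clock: 7.0
eef_pos: [0.5164, -0.091, 0.1219]
orientation: [-0.0, 0.637, 0.771, 0.0]
wrist_force: [0.5, 0.2, -2.8]
width: 0.686
grasp_force: 66.1
t=7.05 shift [28.  99.2 22. ] turn 0.002 xang 1.762 eef [ 0.5169 -0.0904  0.1219]
[506.02149524 217.75855425] [463.09177392 201.1529492 ]
```

View pics/w5.png

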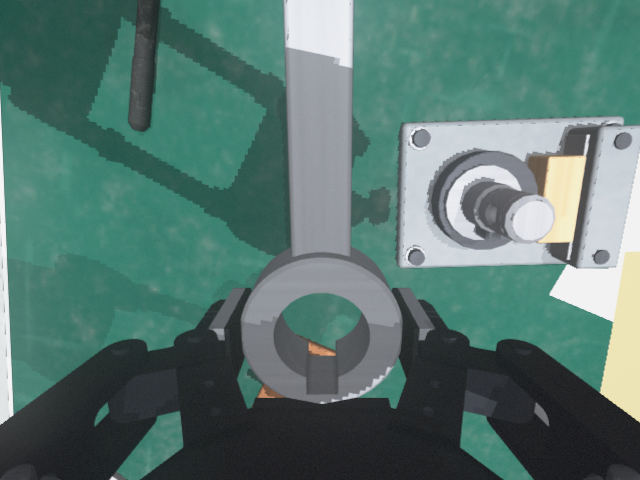

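The view shows the spindle's top face at about (528,218) and the key near (482,235). The base plate's left corners are at (403,124) and (399,266).

```bash
python3 - <<'E'
from h import *
import pickle
c=pickle.load(open('w5.pkl','rb'))
g=cv2.cvtColor(c[0],cv2.COLOR_RGB2HSV)
m=((g[...,1]<40)&(g[...,2]>195)).astype(np.uint8)[190:250,500:560]
k=max(cv2.findContours(m,cv2.RETR_EXTERNAL,cv2.CHAIN_APPROX_NONE)[0],key=cv2.contourArea)+[500,190]
(ex,ey),ax,_=cv2.fitEllipse(k); print('top px',ex,ey,ax, cv2.contourArea(k))
S=ray(c,(ex,ey),.102); print('spindle',S,'r mm',1000*np.mean([np.linalg.norm(ray(c,q[0],.102)-S) for q in k]))
# base edges z=.014
bm=((g[...,1]<60)&(g[...,2]>120)).astype(np.uint8)
L=[];U=[];B=[]
for r in range(145,250,5): x=np.flatnonzero(bm[r,385:420]);L.append(ray(c,(385+x[0],r),.014)[:2])
for x in range(420,560,7):
    y=np.flatnonzero(bm[105:140,x]);U.append(ray(c,(x,105+y[0]),.014)[:2])
    y=np.flatnonzero(bm[245:285,x]);B.append(ray(c,(x,245+y[-1]+1),.014)[:2])
f=lambda P:cv2.fitLine(np.array(P,np.float32),cv2.DIST_HUBER,0,1e-5,1e-5).ravel()
for n,P in(('L',L),('U',U),('B',B)):
    l=f(P); nn=np.array([-l[1],l[0]]); print(n,np.arctan2(l[1],l[0]),'dist spindle',1000*nn@(S[:2]-l[2:]))
# hub circle (held): fit top outline lower arc and arm center
e,R,s=T()
for r in (20,100,200):
    xs=[x for x in range(270,370) if g[r,x,1]<70 and g[r,x,2]>85]; print(r,xs[0],xs[-1])
go([S[0],S[1],.12],1.76)
E
```

```text
top px 532.4185180664062 217.25131225585938 (43.9343147277832, 45.5986442565918) 1542.5
spindle [ 0.6229133  -0.04101509  0.102     ] r mm 12.150233675143257
L -1.352422 dist spindle 52.14743726837149
U 0.22065815 dist spindle -55.475092424615454
B 0.22270949 dist spindle 58.76895153553218
20 283 353
100 286 352
200 289 351
t=7.05 shift [ 28.3 113.5   2. ] turn 0.002 xang 1.762 eef [ 0.5169 -0.0904  0.1219]
```

```bash
python3 - <<'E'
from h import *
import pickle
c=pickle.load(open('w5.pkl','rb'))
e,R,s=T()
for uv in ((321.5,331),(242,331),(401,331),(321.5,404),(321.5,258)): print(uv,1000*(R.T@(ray(c,uv,e[2]+.054)-e)))
go([.6235,-.0415,.122],1.792)
E
```

```text
(321.5, 331) [  1.40688769  -0.51841628 -53.99900247]
(242, 331) [  1.40638392 -29.0338313  -54.01831582]
(401, 331) [  1.40739152  28.00014639 -53.979687  ]
(321.5, 404) [-29.55449071  -0.50794513 -54.02952515]
(321.5, 258) [ 28.86781259  -0.52770358 -53.97193065]
t=7.05 shift [ 27.7 114.    0. ] turn -0.03 xang 1.762 eef [ 0.5169 -0.0904  0.1219]
```

```bash
python3 -m crank '[[6,20,0,0],[8,35,0,0],[8,35,0,0],[5,19,0,0],[1,5.5,0,0],[0,0,0,-0.03],[0,0,0,0],[0,0,0,0]]'
python3 - <<'E'
from h import *
go([.6235,-.0415,.122],1.792)
c=grab('wrist'); cv2.imwrite('pics/w6.png',cv2.resize(c[0][200:440,160:480,::-1],None,fx=2,fy=2))
E
```

```text
clock: 7.72
eef_pos: [0.6231, -0.0407, 0.1215]
orientation: [-0.001, 0.624, 0.781, -0.0]
wrist_force: [-0.0, 0.2, -3.8]
width: 0.682
grasp_force: 66.2
t=7.72 shift [-0.9  0.2 -0.5] turn 0.001 xang 1.793 eef [ 0.6231 -0.0407  0.1215]
```

View pics/w6.png

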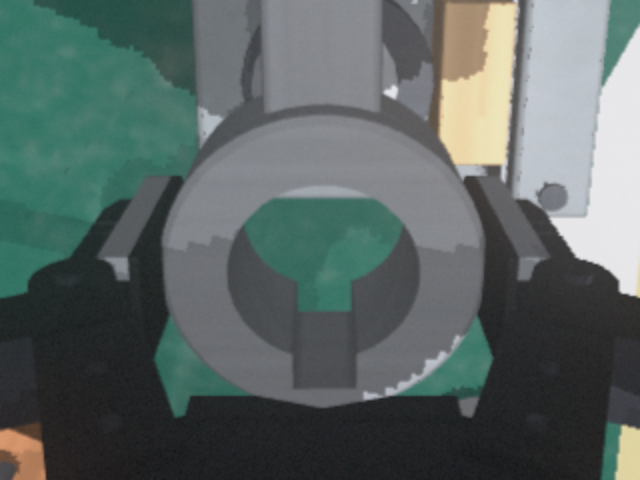

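The bore shows the base edge and the bench along the oblique line of sight. The cam disc appears behind the arm at about crop (340,60), which fits the expected position. I start lowering.

```bash
python3 -m crank '[[-0.6,0,25,0],[0,0,17,0],[0,0,0,0],[0,0,8,0],[0,0,8,0],[0,0,6,0],[0,0,6,0],[0,0,0,0]]'
python3 - <<'E'
from h import *
go([.6235,-.0415,.052],1.792);print(T()[2]['wrist_torque'])
E
```

```text
clock: 8.43
eef_pos: [0.623, -0.0424, 0.051]
orientation: [-0.001, 0.625, 0.781, -0.0]
wrist_force: [-0.5, 0.8, -4.3]
width: 0.683
grasp_force: 66.1
t=8.43 shift [ 0.7  0.7 -1. ] turn -0.0 xang 1.792 eef [ 0.623  -0.0424  0.051 ]
[-0.04481884  0.02587869 -0.01197009]
```

```bash
python3 -m crank '[[0,0,4,0],[0,0,4,0],[0,0,4,0],[0,0,2,0],[0,0,0,0]]'; python3 -m crank '[[0,0,2,0],[0,0,2,0],[0,0,0,0]]';python3 -m crank '[[0,0,2,0],[0,0,2,0],[0,0,0,0]]'
```

```text
clock: 8.85
eef_pos: [0.6233, -0.0423, 0.0375]
orientation: [-0.001, 0.625, 0.781, -0.0]
wrist_force: [-0.4, 0.2, -2.8]
width: 0.682
grasp_force: 66.2
clock: 9.1
eef_pos: [0.6235, -0.0424, 0.0338]
orientation: [-0.0, 0.625, 0.781, -0.0]
wrist_force: [-0.0, 0.5, -3.0]
width: 0.681
grasp_force: 66.2
clock: 9.35
eef_pos: [0.6234, -0.0424, 0.0297]
orientation: [-0.0, 0.625, 0.781, -0.0]
wrist_force: [0.5, 0.5, -3.6]
width: 0.681
grasp_force: 66.2
```

```bash
python3 -m crank '[[0,0,4,0],[0,0,4,0],[0,0,3,0],[0,0,2,0],[0,0,0,0]]'; python3 -m crank '[[0,0,2,0],[0,0,1,0],[0,0,0,0]]'
```

```text
clock: 9.77
eef_pos: [0.6232, -0.0423, 0.0163]
orientation: [-0.001, 0.625, 0.781, -0.0]
wrist_force: [0.3, -0.0, -2.9]
width: 0.683
grasp_force: 66.2
clock: 10.02
eef_pos: [0.6239, -0.0425, 0.0142]
orientation: [0.0, 0.625, 0.781, 0.0]
wrist_force: [0.7, 0.1, -2.5]
width: 0.683
grasp_force: 66.2
```

```bash
python3 -m crank '[[0,0,1.5,0],[0,0,0,0],[0,0,0,0]]'; python3 -m crank '[[0,0,0,0],[0,0,0,0],[0,0,0,0],[0,0,0,0],[0,0,-10,0],[0,0,-30,0],[0,0,-40,0],[0,0,-40,0],[0,0,-30,0]]' 85
python3 - <<'E'
from h import *
import pickle
go([.516,-.259,.23])
D={n:grab(n) for n in('wrist','top','scene')}; pickle.dump(D,open('d3.pkl','wb')); save(D['wrist'],'w7')
c=D['top']; g=cv2.cvtColor(c[0],cv2.COLOR_RGB2HSV)
a=cv2.resize(c[0][225:280,350:420],None,fx=5.5,fy=5.5,interpolation=cv2.INTER_CUBIC)
b=cv2.resize(D['scene'][0][225:350,300:390],None,fx=3.3,fy=3.3,interpolation=cv2.INTER_CUBIC)
o=np.zeros((420,700,3),np.uint8); o[:a.shape[0],:a.shape[1]]=a; o[:b.shape[0],390:390+b.shape[1]]=b
cv2.imwrite('pics/cmb.png',o[:,:,::-1])
E
```

```text
clock: 10.27
eef_pos: [0.624, -0.0425, 0.0141]
orientation: [0.001, 0.625, 0.781, 0.0]
wrist_force: [-2.5, 0.0, 5.0]
width: 0.687
grasp_force: 67.1
clock: 11.02
eef_pos: [0.6248, -0.0426, 0.1667]
orientation: [0.002, 0.625, 0.781, 0.001]
wrist_force: [0.8, -0.6, -0.8]
width: 0.993
grasp_force: 0.0
t=11.02 shift [-187.4 -153.4  -63.6] turn None xang 1.792 eef [ 0.6248 -0.0426  0.1667]
```

View pics/cmb.png

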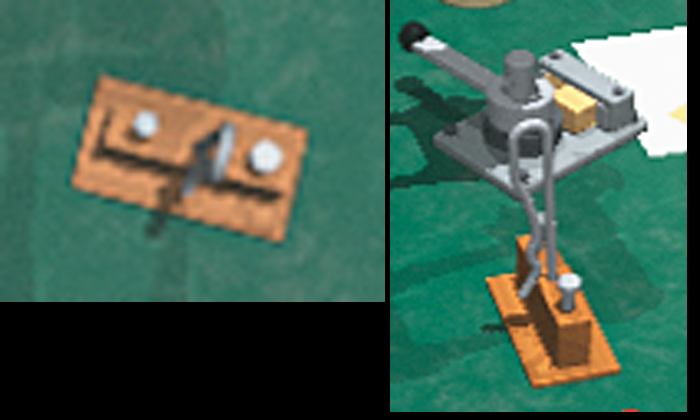

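The crops show the hub seated low on the shoulder with the spindle standing free above it. The clip stands in the rack with its bent leg on the robot side. From here I work numerically, starting with the rack outline in the top view.

```bash
python3 - <<'E'
from h import *
import pickle
D=pickle.load(open('d3.pkl','rb')); c=D['top']
g=cv2.cvtColor(c[0],cv2.COLOR_RGB2HSV)
m=((g[...,0]<18)&(g[...,1]>90)&(g[...,2]>40)).astype(np.uint8); m[:225]=0;m[285:]=0;m[:,:350]=0;m[:,:]*=1;m[:,420:]=0
m=cv2.morphologyEx(m,cv2.MORPH_CLOSE,np.ones((7,7)))
k=max(cv2.findContours(m,cv2.RETR_EXTERNAL,cv2.CHAIN_APPROX_NONE)[0],key=cv2.contourArea)
P=np.array([ray(c,q[0],.008)[:2]*1000 for q in k],np.float32)
r=cv2.minAreaRect(P);print(r)
bx=cv2.boxPoints(r); e=[bx[1]-bx[0],bx[2]-bx[1]]; l=max(e,key=np.linalg.norm); print('long ang',np.arctan2(l[1],l[0]))
w=((g[...,1]<50)&(g[...,2]>170)).astype(np.uint8); w[:235]=0;w[265:]=0;w[:,:355]=0;w[:,415:]=0
n,_,st,ce=cv2.connectedComponentsWithStats(w)
for i in range(1,n):
    if st[i,4]>4: print(st[i],ce[i],ray(c,ce[i],.083))
# hub seat check: lever in wrist view
e,R,s=T(); go([.507,-.318,.27],1.42)
E
```

```text
((520.612548828125, -260.83807373046875), (129.94512939453125, 70.2647933959961), 75.61378479003906)
long ang 1.3197094
[374 245   5   5  17] [376.35294118 247.        ] [ 0.5298397  -0.22701082  0.083     ]
[390 248   2   7  10] [390.5 251. ] [ 0.51743348 -0.27175284  0.083     ]
[396 251   5   5  22] [397.90909091 252.90909091] [ 0.51153925 -0.29516212  0.083     ]
t=11.17 shift [-242.8 -175.6 -103.8] turn 0.372 xang 1.792 eef [ 0.6259 -0.0428  0.1668]
```

```bash
python3 -c "
from h import *
go([.493,-.316,.27],1.32)"
```

```text
t=11.17 shift [-237.7 -188.9 -103.9] turn 0.472 xang 1.792 eef [ 0.6259 -0.0428  0.1668]
```

```bash
python3 -m crank '[[0,0,-35,0],[0,0,-40,0],[0,0,-29,0],[-31,-25,0,0],[-31,-25,0,0],[-31,-25,0,0],[-31,-25,0,0],[-31,-25,0,0],[-31,-25,0,0],[-31,-25,0,0],[-20.7,-13.9,0,0]]'
python3 -m crank '[[0,0,0,0.12],[0,0,0,0.12],[0,0,0,0.12],[0,0,0,0.112],[0,0,0,0],[0,0,0,0]]'
python3 - <<'E'
from h import *
import pickle
D={n:grab(n) for n in('wrist','top','scene')}; pickle.dump(D,open('d4.pkl','wb'))
go([.493,-.316,.27],1.32)
for n in D:
    print(n,[proj(D[n],p).round(0) for p in ([.5206,-.2608,.052],[.5206,-.2608,.2],[.495,-.254,.2],[.508,-.2576,.203])])
c=D['wrist'];g=cv2.cvtColor(c[0],cv2.COLOR_RGB2HSV)
cen=proj(c,[.508,-.2576,.203]).astype(int); print(cen)
for r in range(cen[1]-70,cen[1]+71,10):
    print(r,' '.join('%d/%d'%(g[r,x,1]//10,g[r,x,2]//10) for x in range(cen[0]-54,cen[0]+55,6)))
E
```

```text
clock: 12.08
eef_pos: [0.4885, -0.3184, 0.265]
orientation: [-0.002, 0.626, 0.78, -0.001]
wrist_force: [0.2, 0.3, 1.3]
width: 0.993
grasp_force: 0.0
clock: 12.58
eef_pos: [0.491, -0.3154, 0.2653]
orientation: [-0.001, 0.789, 0.614, -0.0]
wrist_force: [0.1, -0.3, -0.1]
width: 1.0
grasp_force: 0.0
t=12.73 shift [-0.1  1.7 -4. ] turn 0.002 xang 1.322 eef [ 0.4914 -0.3155  0.2661]
wrist [array([336., 152.]), array([345., 155.]), array([304., 155.]), array([325., 155.])]
top [array([386., 251.]), array([392., 244.]), array([390., 253.]), array([391., 248.])]
scene [array([348., 308.]), array([350., 260.]), array([339., 261.]), array([345., 259.])]
[324 155]
85 12/13 13/13 12/13 12/13 12/13 12/13 12/13 11/13 11/13 10/13 10/13 10/13 8/14 8/14 10/13 10/13 11/13 11/13 11/13
95 13/13 12/13 11/13 12/13 11/13 12/13 10/12 11/22 11/23 11/23 11/23 11/23 11/23 11/23 11/23 11/21 11/23 10/13 11/13
105 12/13 11/13 12/13 11/13 10/13 9/13 8/13 11/22 11/23 12/21 11/23 11/23 7/23 11/22 11/23 11/22 11/23 10/13 10/13
115 11/9 10/9 9/9 6/9 10/13 10/13 10/12 11/22 11/23 11/16 11/22 0/24 0/24 7/20 11/22 11/22 1
[... 474 characters left out ...]
15 11/13 10/24 11/22 11/23 11/23 11/22 11/22 10/18 10/14 10/13
175 10/9 10/9 8/9 8/9 8/9 9/8 8/9 11/14 11/16 11/13 11/23 11/22 11/23 11/23 11/20 11/22 9/16 10/13 10/14
185 11/9 11/8 9/9 8/9 8/9 10/8 8/9 11/14 11/13 11/15 10/13 0/13 0/20 11/14 11/14 11/18 6/12 10/14 9/14
195 11/8 11/8 11/8 10/8 9/8 10/8 9/9 10/11 11/15 11/16 10/13 1/16 1/16 11/15 11/14 11/14 10/12 12/13 11/13
205 11/10 11/8 8/9 9/9 9/9 8/9 9/9 10/14 11/22 11/22 12/20 11/21 11/21 12/21 11/22 11/22 11/13 11/13 11/13
215 9/9 8/9 8/9 7/9 10/13 9/13 9/14 8/14 11/13 11/13 11/13 11/13 11/13 12/13 9/14 11/13 12/13 11/13 10/13
225 9/9 9/9 8/9 9/8 10/10 11/13 10/13 12/13 11/13 11/13 10/13 12/13 12/13 12/13 12/13 11/13 12/13 12/13 12/13
```

```bash
python3 - <<'E'
from h import *
import pickle
D=pickle.load(open('d4.pkl','rb')); c=D['wrist'];g=cv2.cvtColor(c[0],cv2.COLOR_RGB2HSV)
m=(g[...,1]<40).astype(np.uint8); m[:140]=0;m[175:]=0;m[:,:270]=0;m[:,370:]=0
n,_,st,ce=cv2.connectedComponentsWithStats(m)
for i in range(1,n):
    if st[i,4]>15: print(st[i],ce[i])
i=1+np.argmax(st[1:,4])
for x in range(st[i,0],st[i,0]+st[i,2],3):
    y=np.flatnonzero(m[:,x]); print(x,y[0],y[-1],end='; ')
print()
for n in('scene','top'):
    c=D[n];g=cv2.cvtColor(c[0],cv2.COLOR_RGB2HSV)
    if n=='scene':
        for r in range(254,310,4): 
            print(r,' '.join('%d/%d'%(g[r,x,1]//10,g[r,x,2]//10) for x in range(330,362)))
E
```

```text
[291 148  51  16 601] [315.01164725 154.90515807]
291 152 158; 294 150 160; 297 149 161; 300 149 161; 303 149 161; 306 149 161; 309 150 161; 312 150 161; 315 149 161; 318 149 161; 321 149 161; 324 149 161; 327 149 160; 330 150 160; 333 150 160; 336 150 159; 339 149 156; 
254 1/21 1/24 0/24 1/24 1/24 1/22 1/15 2/10 2/10 1/10 2/10 1/10 1/12 1/16 1/11 2/9 1/18 1/23 2/22 4/19 10/25 9/25 10/25 10/25 10/25 10/25 8/25 8/25 8/25 6/25 10/24 3/10
258 1/9 2/10 2/10 2/10 1/10 1/11 2/12 1/13 1/14 1/14 1/14 1/14 2/13 2/12 1/12 2/11 1/10 1/10 1/10 3/11 3/11 2/11 10/13 12/13 12/17 12/20 9/25 11/25 13/20 12/15 11/13 12/14
262 4/7 2/10 2/11 2/11 1/11 2/11 2/12 2/12 2/11 2/13 1/14 1/14 1/14 1/14 2/14 2/13 2/13 1/10 3/9 3/10 3/11 4/9 9/12 12/14 12/13 12/13 11/16 12/16 12/16 12/15 13/15 12/21
266 3/5 4/5 3/6 3/5 4/5 4/5 2/11 2/13 1/12 2/10 2/9 3/10 3/10 4/10 2/9 3/7 2/10 2/12 1/11 2/8 3/4 3/3 2/16 1/22 2/21 3/21 2/18 2/18 2/18 1/20 1/20 2/21
270 4/7 2/7 2/7 3/7 3/5 2/6 1/10 1/12 2/10 3/6 2/5 2/6 3/6 3/6 3/6 3/5 1/9 1/12 2/11 2/8 2/16 2/18 2/19 2/20 2/20 1/20 2/20 1/21 2/20 1/21 2/21 2/21
274 2/20 2/20 2/
[... 904 characters left out ...]
 20/12 20/12 19/12 20/13 21/12 21/13 12/10 1/11 1/12 2/10 2/8 1/9 1/11 1/11 14/11 24/12 22/12 21/12 22/12 21/12 20/12 19/13 17/13 17/13 17/13 16/13
298 20/12 19/13 18/13 17/13 19/13 21/12 22/12 22/13 7/8 18/23 18/25 15/22 5/13 4/12 3/11 3/10 5/11 1/10 1/11 1/12 11/13 15/14 14/14 14/13 15/13 15/13 15/13 14/13 14/13 14/13 15/13 17/13
302 20/12 19/12 20/12 19/12 18/13 18/13 19/13 19/13 6/8 16/7 16/8 1/9 3/12 3/11 8/10 18/20 18/23 9/15 5/12 5/13 13/18 12/15 14/13 21/13 19/13 18/13 17/14 16/14 15/13 16/13 18/13 20/12
306 22/12 23/12 24/12 25/12 23/12 24/12 21/12 17/12 6/7 15/7 14/7 16/7 9/6 1/9 4/12 2/11 17/24 14/19 1/11 6/13 12/18 17/23 18/24 18/24 14/16 17/11 22/12 23/12 22/12 20/12 18/13 17/13
```

```bash
python3 - <<'E'
from h import *
import pickle
D=pickle.load(open('d4.pkl','rb')); c=D['wrist']
a=-.251; X=np.array([np.cos(a),np.sin(a)]);Y=np.array([-np.sin(a),np.cos(a)]); o=np.array([.5206,-.2608])
for uv,z in(((316.5,155),.186),((291,155),.186),((342,154),.186),((316.5,155),.16)):
    p=ray(c,uv,z); d=p[:2]-o; print(p.round(4),'rack x,y mm',1000*(d@X),1000*(d@Y))
s=D['scene']
for p in ([.5206,-.2608,.1],): print(proj(s,p))
# rack centre from wrist: bar top orange bright mask
g=cv2.cvtColor(c[0],cv2.COLOR_RGB2HSV)
m=((g[...,0]<20)&(g[...,1]>70)).astype(np.uint8)
m=cv2.morphologyEx(m,cv2.MORPH_CLOSE,np.ones((15,15)))
k=max(cv2.findContours(m,cv2.RETR_EXTERNAL,cv2.CHAIN_APPROX_NONE)[0],key=cv2.contourArea)
P=np.array([ray(c,q[0],.008)[:2]*1000 for q in k],np.float32);print(cv2.minAreaRect(P))
w=((g[...,1]<40)&(g[...,2]>190)).astype(np.uint8); w[:90]=0;w[220:]=0;w[:,:290]=0;w[:,380:]=0
n,_,st,ce=cv2.connectedComponentsWithStats(w)
for i in range(1,n):
    if st[i,4]>15:
        p=ray(c,ce[i],.083); d=p[:2]-o; print(st[i],p,1000*(d@X),1000*(d@Y))
E
```

```text
[ 0.5025 -0.2564  0.186 ] rack x,y mm -18.579302194328687 -0.21947100426513697
[ 0.4858 -0.2522  0.186 ] rack x,y mm -35.90295944322754 -0.28856634730749686
[ 0.5195 -0.26    0.186 ] rack x,y mm -1.2740661612976634 0.5086721709401767
[ 0.502  -0.2569  0.16  ] rack x,y mm -18.975902505243205 -0.8228169531849623
[348.62392094 293.06734212]
((523.1771240234375, -261.5697326660156), (128.36044311523438, 69.43048095703125), 75.82567596435547)
[334 106  15  15 172] [ 0.53211273 -0.22699167  0.083     ] 2.754906395102252 35.60837482971282
[341 182   7   6  27] [ 0.51956031 -0.2919288   0.083     ] 6.7244300656462 -30.411591796407752
```

```bash
python3 -c "
from h import *
go([.5033,-.2566,.125],1.32)"
```

```text
t=12.73 shift [ 59.9  -2.8 141.1] turn 0.002 xang 1.322 eef [ 0.4914 -0.3155  0.2661]
```

```bash
python3 -m crank '[[20,-1.5,0,0],[25,-1.3,0,0],[14.9,0,0,0],[0,0,20,0],[0,0,35,0],[0,0,35,0],[0,0,30,0],[0,0,15,0],[0,0,6,0],[0,0,0,0],[0,0,0,0]]'
python3 -c "
from h import *
go([.5033,-.2566,.125],1.32); print(T()[2]['wrist_force'])"
```

```text
clock: 13.65
eef_pos: [0.5045, -0.2574, 0.1264]
orientation: [0.001, 0.79, 0.613, 0.0]
wrist_force: [-0.1, -0.1, 0.1]
width: 0.995
grasp_force: 0.0
t=13.65 shift [ 0.5 -1.3  1.4] turn 0.001 xang 1.321 eef [ 0.5045 -0.2574  0.1264]
[-0.05227069 -0.05515937  0.09772899]
```

```bash
python3 -m crank '[[0,-1.3,0,0],[0,0,0,0],[0,0,0,0],[0,0,0,0],[0,0,0,0],[0,0,0,0],[0,0,0,0],[0,0,0,0]]' 25
python3 -c "
from h import *
go([.5033,-.2566,.125],1.32); print(T()[2]['wrist_force'])"
```

```text
clock: 14.32
eef_pos: [0.5041, -0.2576, 0.1269]
orientation: [0.002, 0.79, 0.613, 0.001]
wrist_force: [2.1, -2.1, 6.6]
width: 0.378
grasp_force: 59.1
t=14.32 shift [ 0.8 -1.   1.9] turn -0.0 xang 1.32 eef [ 0.5041 -0.2576  0.1269]
[ 2.0851672  -2.12422695  6.55184157]
```

```bash
python3 -m crank '[[0,0,-6,0],[0,0,-12,0],[0,0,-11,0],[0,0,-2,0],[0,0,0,0]]'; python3 -m crank '[[-9,0,0.3,0],[-10,0,0.8,0],[-9,0,1.5,0],[-9,0,2,0],[-9,0,2.6,0],[-9,0,3.1,0],[0,0,0,0]]'
python3 - <<'E'
from h import *
go([.5033,-.2566,.125],1.32); print(T()[2]['wrist_torque'])
E
```

```text
clock: 14.73
eef_pos: [0.5029, -0.257, 0.1571]
orientation: [0.001, 0.79, 0.613, 0.0]
wrist_force: [2.8, -1.3, -0.0]
width: 0.384
grasp_force: 60.1
clock: 15.32
eef_pos: [0.4904, -0.3122, 0.1457]
orientation: [0.002, 0.791, 0.612, 0.001]
wrist_force: [5.5, -0.9, 1.9]
width: 0.378
grasp_force: 59.4
t=15.32 shift [57.1 -1.5 20.7] turn -0.003 xang 1.317 eef [ 0.4904 -0.3122  0.1457]
[-0.16734373 -1.62882882 -0.26583584]
```

```bash
cat > leg.py <<'E'
from h import *
c=grab('wrist'); e,R,s=T(); g=cv2.cvtColor(c[0],cv2.COLOR_RGB2HSV)
for th in (0,.1,.2,.3,.38,.5,.7,.9,1.1,1.3,1.57):
    q=[]
    for L in (60,100,130,150):
        p=e+R@(np.array([L*np.sin(th),13,-46+L*np.cos(th)])/1000); u=proj(c,p); x,y=u.round().astype(int)
        w=g[max(y-2,0):y+3,max(x-2,0):x+3] if 0<=x<640 and 0<=y<480 else None
        q.append((x,y,None if w is None or not w.size else int(w[...,1].min()),None if w is None or not w.size else int(w[...,2].mean())))
    print(th,*[tuple(int(v) if v is not None else None for v in t) for t in q])
E
python3 leg.py; python3 - <<'E'
from h import *
c=grab('wrist');g=cv2.cvtColor(c[0],cv2.COLOR_RGB2HSV)
for r in range(40,340,15):
    x=np.flatnonzero(g[r,200:440,1]<45)+200
    sp=np.split(x,np.flatnonzero(np.diff(x)>2)+1) if len(x) else []
    print(r,[(int(s[0]),int(s[-1]),int(g[r,s,2].mean())) for s in sp if len(s)>3])
E
```

```text
0 (345, 270, 13, 106) (341, 250, 56, 114) (339, 238, 102, 120) (337, 232, 63, 135)
0.1 (345, 260, 11, 107) (341, 235, 11, 115) (339, 221, 4, 131) (338, 213, 2, 133)
0.2 (345, 250, 9, 107) (342, 220, 0, 113) (339, 204, 2, 134) (338, 194, 110, 193)
0.3 (346, 240, 9, 114) (342, 206, 2, 110) (340, 186, 10, 141) (339, 175, 35, 149)
0.38 (346, 233, 5, 115) (342, 194, 2, 139) (340, 172, 11, 138) (339, 160, 16, 146)
0.5 (347, 221, 4, 122) (343, 177, 6, 117) (341, 151, 86, 165) (340, 136, 108, 239)
0.7 (348, 204, 4, 149) (345, 148, 110, 233) (343, 114, 108, 191) (342, 94, 1, 201)
0.9 (350, 189, 3, 150) (347, 119, 113, 225) (346, 74, 61, 189) (345, 47, 72, 142)
1.1 (352, 176, 6, 165) (351, 90, 1, 238) (350, 31, 106, 143) (349, -6, None, None)
1.3 (355, 167, 112, 233) (355, 62, 70, 143) (355, -16, None, None) (355, -68, None, None)
1.57 (359, 163, 114, 232) (363, 29, 112, 141) (367, -89, None, None) (369, -178, None, None)
40 []
55 []
70 []
85 []
100 [(341, 362, 241)]
115 []
130 []
145 []
160 [(341, 350, 124)]
175 [(310, 328, 122), (341, 351, 123)]
190 [(317, 333, 122), (342, 353, 130)]
205 [(317, 333, 118), (341, 357, 146)]
220 [(321, 335, 119), (338, 360, 128)]
235 [(313, 330, 119), (343, 358, 118)]
250 [(305, 322, 121), (344, 359, 118)]
265 [(292, 313, 122), (344, 360, 117)]
280 [(284, 302, 117), (345, 362, 118)]
295 [(262, 276, 101), (279, 299, 110), (345, 380, 106)]
310 [(243, 246, 54), (249, 275, 82), (278, 298, 113), (346, 364, 113), (372, 387, 101)]
325 [(203, 211, 103), (232, 248, 51), (251, 296, 96), (346, 366, 105), (370, 391, 88)]
```

The leg's pixels run down to row 158, which matches a tilt of about 0.38 rad. The clip pivots in the grip as planned, so I tilt it further and then lift it clear.

```bash
python3 -m crank '[[-8.5,0,3.7,0],[-8.2,0,4.2,0],[-7.8,0,4.6,0],[-7.5,0,5,0],[0,0,0,0]]';  python3 -m crank '[[0,0,-10,0],[0,0,-30,0],[0,0,-20,0],[0,0,0,0],[0,0,0,0]]';python3 - <<'E'
from h import *
go([.46,-.03,.1],1.32); 
c=grab('wrist');g=cv2.cvtColor(c[0],cv2.COLOR_RGB2HSV)
for r in range(40,250,10):
    x=np.flatnonzero(g[r,300:400,1]<45)+300
    sp=np.split(x,np.flatnonzero(np.diff(x)>2)+1) if len(x) else []
    print(r,[(int(s[0]),int(s[-1]),int(g[r,s,2].mean())) for s in sp if len(s)>3])
E
```

```text
clock: 15.83
eef_pos: [0.4807, -0.3432, 0.1277]
orientation: [0.001, 0.791, 0.612, -0.0]
wrist_force: [4.5, -1.4, 2.5]
width: 0.379
grasp_force: 59.3
clock: 16.25
eef_pos: [0.4788, -0.3408, 0.1881]
orientation: [-0.002, 0.79, 0.613, -0.001]
wrist_force: [-0.8, 1.0, -1.4]
width: 0.376
grasp_force: 59.5
t=16.25 shift [296.4 -94.9  88.5] turn 0.0 xang 1.32 eef [ 0.4788 -0.3408  0.1881]
40 []
50 []
60 [(346, 364, 241)]
70 [(347, 359, 200)]
80 []
90 []
100 []
110 [(343, 353, 168)]
120 [(306, 313, 135), (343, 354, 164)]
130 [(306, 324, 127), (343, 354, 165)]
140 [(316, 333, 130), (343, 355, 147)]
150 [(320, 335, 135), (343, 355, 130)]
160 [(315, 329, 126), (342, 362, 158)]
170 [(316, 331, 135), (342, 361, 152)]
180 [(321, 335, 138), (344, 357, 130)]
190 [(321, 336, 126), (344, 358, 129)]
200 [(319, 335, 127), (343, 359, 127)]
210 [(315, 331, 127), (344, 359, 127)]
220 [(310, 328, 126), (345, 360, 129)]
230 [(305, 323, 127), (345, 361, 128)]
240 [(300, 319, 130), (345, 361, 128)]
```

```bash
python3 -m crank '[[0,0,-15,0],[12,-7,-15,0],[30,-18,0,0],[32,-20,0,0],[32,-20,0,0],[32,-20,0,0],[30,-18,0,0],[18,-10,0,0],[6,-3,0,0],[0,0,0,0]]';  python3 -m crank '[[0,0,0,0.06],[0,0,0,0.11],[0,0,0,0.11],[0,0,0,0.11],[0,0,0,0.11],[0,0,0,0.11],[0,0,0,0.11],[0,0,0,0.11],[0,0,0,0.11],[0,0,0,0.1],[0,0,0,0.06],[0,0,0,0]]';python3 - <<'E'
from h import *
go([.414,-.1256,.084],.22); 
c=grab('wrist');g=cv2.cvtColor(c[0],cv2.COLOR_RGB2HSV)
for r in range(60,170,8):
    x=np.flatnonzero(g[r,300:400,1]<45)+300
    sp=np.split(x,np.flatnonzero(np.diff(x)>2)+1) if len(x) else []
    print(r,[(int(s[0]),int(s[-1]),int(g[r,s,2].mean())) for s in sp if len(s)>3])
E
```

```text
clock: 17.13
eef_pos: [0.414, -0.1244, 0.2172]
orientation: [-0.002, 0.789, 0.614, -0.001]
wrist_force: [-0.8, -0.1, -0.7]
width: 0.375
grasp_force: 59.4
clock: 18.13
eef_pos: [0.416, -0.1277, 0.2176]
orientation: [-0.0, 0.994, 0.109, -0.001]
wrist_force: [-0.1, -0.2, -1.1]
width: 0.379
grasp_force: 59.4
t=18.13 shift [ -1.2  -2.4 133.6] turn -0.002 xang 0.218 eef [ 0.416  -0.1277  0.2176]
60 []
68 []
76 []
84 []
92 []
100 []
108 [(345, 350, 176)]
116 [(343, 353, 168)]
124 [(305, 317, 192), (343, 354, 167)]
132 [(308, 325, 176), (343, 354, 168)]
140 [(315, 332, 177), (343, 355, 165)]
148 [(322, 335, 167), (343, 355, 165)]
156 [(317, 333, 171), (343, 356, 164)]
164 [(315, 327, 176), (343, 356, 165)]
```

```bash
python3 -m crank '[[0,0,15,0],[0,0,32,0],[0,0,35,0],[0,0,28,0],[0,0,12,0],[0,0,0,0],[0,0,0,0]]';  python3 -m crank '[[0,0,3,0],[0,0,3,0],[0,0,3,0],[0,0,0,0]]'; python3 -m crank '[[0,0,3,0],[0,0,3,0],[0,0,0,0]]'
```

```text
clock: 18.77
eef_pos: [0.4159, -0.1266, 0.0961]
orientation: [-0.0, 0.994, 0.11, -0.001]
wrist_force: [0.8, 1.0, -1.9]
width: 0.378
grasp_force: 59.6
clock: 19.1
eef_pos: [0.4162, -0.1263, 0.0879]
orientation: [0.0, 0.994, 0.11, 0.0]
wrist_force: [0.1, 0.2, -1.0]
width: 0.376
grasp_force: 59.6
clock: 19.35
eef_pos: [0.4165, -0.1262, 0.0818]
orientation: [0.0, 0.994, 0.11, 0.001]
wrist_force: [1.5, -0.7, 0.4]
width: 0.379
grasp_force: 59.1
```

```bash
python3 -m crank '[[-8.6,0,6.5,0],[-8.2,0,7,0],[-7.9,0,8.3,0],[-7.7,0,8.7,0],[-6.7,0,9.4,0],[-6.3,0,9.7,0],[0,0,0,0]]';  python3 leg.py
```

```text
clock: 19.93
eef_pos: [0.3676, -0.1346, 0.0302]
orientation: [-0.002, 0.994, 0.109, -0.003]
wrist_force: [-1.7, 0.9, -0.6]
width: 0.361
grasp_force: 59.0
0 (346, 270, 13, 180) (342, 249, 13, 139) (339, 238, 56, 110) (338, 231, 68, 112)
0.1 (346, 260, 14, 183) (342, 234, 9, 166) (340, 220, 14, 140) (338, 213, 69, 113)
0.2 (346, 250, 3, 214) (342, 220, 9, 181) (340, 203, 15, 138) (339, 194, 31, 123)
0.3 (347, 240, 2, 240) (343, 205, 6, 204) (341, 186, 9, 164) (339, 175, 20, 133)
0.38 (347, 232, 3, 241) (343, 194, 6, 206) (341, 172, 9, 171) (340, 159, 14, 161)
0.5 (348, 221, 1, 244) (344, 176, 4, 230) (342, 150, 7, 203) (341, 135, 9, 186)
0.7 (349, 203, 1, 245) (346, 147, 1, 243) (344, 113, 2, 239) (343, 93, 3, 236)
0.9 (351, 188, 1, 246) (348, 118, 1, 246) (347, 73, 1, 245) (346, 46, 1, 245)
1.1 (353, 175, 1, 245) (352, 89, 1, 244) (351, 30, 2, 242) (350, -7, None, None)
1.3 (356, 166, 2, 237) (356, 60, 8, 195) (356, -18, None, None) (356, -71, None, None)
1.57 (361, 162, 23, 170) (365, 27, 107, 183) (368, -92, None, None) (371, -183, None, None)
```

```bash
python3 -m crank '[[-5.1,0,10.2,0],[-4.8,0,10.6,0],[-3.6,0,11,0],[-3.2,0,11,0],[0,0,0,0]]';  python3 -m crank '[[-1,0,4,0],[-1,0,3,0],[0,0,0,0]]'; python3 -m crank '[[0,0,2,0],[0,0,2,0],[0,0,0,0]]'; python3 leg.py | tail -5
```

```text
clock: 20.4
eef_pos: [0.3537, -0.1388, -0.0118]
orientation: [-0.001, 0.994, 0.11, -0.002]
wrist_force: [0.3, 0.5, 0.6]
width: 0.293
grasp_force: 0.1
clock: 20.65
eef_pos: [0.3537, -0.1402, -0.0176]
orientation: [-0.0, 0.994, 0.11, 0.0]
wrist_force: [0.2, 0.1, 0.9]
width: 0.293
grasp_force: 0.0
clock: 20.9
eef_pos: [0.3537, -0.1402, -0.0217]
orientation: [0.0, 0.994, 0.11, 0.0]
wrist_force: [-0.3, -0.4, -0.5]
width: 0.291
grasp_force: 0.0
0.7 (347, 206, 110, 183) (344, 149, 88, 189) (343, 115, 9, 196) (341, 95, 4, 238)
0.9 (349, 190, 107, 184) (347, 121, 95, 192) (345, 76, 7, 211) (344, 49, 3, 241)
1.1 (351, 178, 104, 188) (350, 92, 97, 192) (349, 33, 8, 209) (348, -3, None, None)
1.3 (354, 169, 106, 186) (354, 65, 108, 191) (354, -13, None, None) (354, -65, None, None)
1.57 (358, 165, 99, 189) (362, 32, 94, 200) (365, -85, None, None) (368, -174, None, None)
```

```bash
python3 -m crank '[[0,0,-5,0],[0,0,-20,0],[0,0,-38,0],[0,0,-40,0],[0,0,-40,0],[0,0,-40,0],[0,0,-30,0],[0,0,-8,0],[0,0,0,0]]' ; cat > clip.py <<'E'
from h import *
import sys
c=grab('wrist'); e,R,s=T(); g=cv2.cvtColor(c[0],cv2.COLOR_RGB2HSV)
m=(g[...,1]<70).astype(np.uint8)
n,lab,st,ce=cv2.connectedComponentsWithStats(m)
for i in range(1,n):
    if st[i,4]>250:
        ys,xs=np.nonzero(lab==i); P=np.array([ray(c,(x,y),.004)[:2]*1000 for x,y in zip(xs[::3],ys[::3])],np.float32)
        r=cv2.minAreaRect(P); print(st[i],np.round(r[0],1),np.round(r[1],1),'ang',round(r[2],1),'V',int(g[ys,xs,2].mean()))
E
python3 clip.py; python3 -c "
from h import *
go([.354,-.14,.2])"
```

```text
clock: 21.7
eef_pos: [0.3552, -0.1411, 0.2023]
orientation: [0.002, 0.994, 0.11, 0.003]
wrist_force: [0.1, -0.6, -0.7]
width: 0.288
grasp_force: 0.0
[ 451    0  124   89 1284] [ 549.  -280.2] [138.2  29.4] ang 74.8 V 180
[ 283   40   45  192 3181] [ 421.4 -109.5] [184.2  34.4] ang 8.2 V 190
[  91  145  135   44 1791] [365.3  28.5] [135.   14.2] ang 88.4 V 82
[   0  166  128   37 2152] [326.5 120.8] [ 17.4 127.8] ang 2.9 V 226
[621 199  19  53 670] [ 411.8 -468. ] [58.  16.8] ang 25.7 V 104
[ 517  221   74   69 1407] [ 367.2 -400.5] [27.7 88.2] ang 62.2 V 197
[     0    234    640    246 116155] [ 171.8 -185.4] [327.3 832.8] ang 12.3 V 103
t=21.75 shift [ 0.2 -0.3  0.1] turn None xang 0.22 eef [ 0.3538 -0.1403  0.2001]
```

```bash
cat > prof.py <<'E'
from h import *
c=grab('wrist'); e,R,s=T(); g=cv2.cvtColor(c[0],cv2.COLOR_RGB2HSV)
m=(g[...,1]<70).astype(np.uint8)
n,lab,st,ce=cv2.connectedComponentsWithStats(m); i=lab[40:232,283:328]; i=np.bincount(i[i>0]).argmax()
ys,xs=np.nonzero(lab==i); P=np.array([ray(c,(x,y),.004)[:2]*1000 for x,y in zip(xs,ys)],np.float32)
o,wh,a=cv2.minAreaRect(P); a=np.radians(a); d=P-o
print(o,wh,a)
u=d@[np.cos(a),np.sin(a)]; v=d@[-np.sin(a),np.cos(a)]
for k in range(-94,95,8):
    w=np.sort(v[(u>k-4)&(u<=k+4)]); 
    if len(w)>3: print(k,[(round(float(q[0]),1),round(float(q[-1]),1)) for q in np.split(w,np.flatnonzero(np.diff(w)>2)+1)])
E
python3 prof.py
```

```text
(421.24188232421875, -109.41716003417969) (184.39324951171875, 34.61688232421875) 0.1449526290501912
-94 [(-8.0, 7.8)]
-86 [(-15.9, 15.6)]
-78 [(-16.7, -6.4), (6.2, 17.1)]
-70 [(-17.3, -8.9), (8.7, 17.3)]
-62 [(-16.8, -9.0), (9.2, 16.8)]
-54 [(-17.3, -9.0), (8.6, 17.0)]
-46 [(-17.3, -9.0), (8.3, 16.5)]
-38 [(-17.1, -8.9), (5.7, 15.7)]
-30 [(-17.3, -8.9), (2.2, 13.0)]
-22 [(-16.9, -8.9), (-0.3, 9.5)]
-14 [(-17.2, -9.0), (-1.9, 7.8)]
-6 [(-17.3, -9.2), (-4.3, 5.3)]
2 [(-17.1, -8.8), (-5.1, 3.7)]
10 [(-17.3, -9.1), (-5.6, 2.5)]
18 [(-16.9, -8.9), (-5.1, 5.2)]
26 [(-17.2, -8.9), (-3.6, 6.6)]
34 [(-17.2, -9.3), (-2.6, 6.9)]
42 [(-16.9, -8.9), (-5.0, 5.3)]
50 [(-17.2, -9.1), (-4.8, 6.2)]
58 [(-17.2, -8.9), (-2.3, 10.4)]
66 [(-16.9, -8.9), (2.0, 14.6)]
74 [(-17.2, -9.1), (7.2, 13.8)]
82 [(-17.2, -8.9)]
90 [(-16.8, -9.2)]
```

The clip lies flat: it measures 184 x 35 mm, with its straight leg at v = -13 and its eye toward the robot. Its eye is at (0.3607, -0.1183) and its axis at 0.145 rad. Next I regrasp it.

```bash
python3 -m crank '[[5,-10,10,0],[6.5,-10,30,0],[0,0,36,0.04],[0,0,38,0.035],[0,0,38,0],[0,0,30,0],[0,0,18,0],[0,0,8,0],[0,0,0,0],[0,0,0,0]]' 48;  python3 -c "
from h import *
go([.3607,-.1183,-.02],.145); print(T()[2]['wrist_force'])"
```

```text
clock: 22.63
eef_pos: [0.3585, -0.1171, -0.0101]
orientation: [-0.001, 0.997, 0.072, -0.002]
wrist_force: [0.4, -0.7, 0.5]
width: 0.565
grasp_force: 0.0
t=22.63 shift [2.  1.5 9.9] turn -0.0 xang 0.145 eef [ 0.3585 -0.1171 -0.0101]
[ 0.42267381 -0.70113268  0.49891475]
```

```bash
python3 -m crank '[[2,1.5,3,0],[0,0,3,0],[0,0,3,0],[0,0,3,0],[0,0,0,0]]'; python3 -m crank '[[0,0,2,0],[0,0,2,0],[0,0,0,0]]'; python3 -m crank '[[0,0,2,0],[0,0,0,0]]';python3 -m crank '[[0,0,1.5,0],[0,0,0,0]]'
```

```text
clock: 23.05
eef_pos: [0.3624, -0.1192, -0.0208]
orientation: [-0.0, 0.997, 0.072, -0.0]
wrist_force: [0.4, 0.3, 0.6]
width: 0.564
grasp_force: 0.0
clock: 23.3
eef_pos: [0.3625, -0.1192, -0.0248]
orientation: [-0.0, 0.997, 0.072, -0.0]
wrist_force: [0.7, -0.3, -1.0]
width: 0.565
grasp_force: 0.0
clock: 23.47
eef_pos: [0.3625, -0.1193, -0.0268]
orientation: [-0.0, 0.997, 0.072, -0.0]
wrist_force: [-0.8, -0.5, -0.3]
width: 0.56
grasp_force: 0.0
clock: 23.63
eef_pos: [0.3626, -0.1193, -0.0283]
orientation: [-0.0, 0.997, 0.072, -0.0]
wrist_force: [-0.4, -0.1, -0.6]
width: 0.565
grasp_force: 0.0
```

```bash
for i in 1 2 3; do python3 -m crank '[[0,0,1.3,0],[0,0,0,0]]' | grep -E "eef|force"; done
```

```text
eef_pos: [0.3628, -0.1194, -0.0289]
wrist_force: [-1.9, 1.7, 9.1]
grasp_force: 4.4
eef_pos: [0.3628, -0.1194, -0.029]
wrist_force: [-5.6, 1.8, 28.6]
grasp_force: 13.7
eef_pos: [0.3628, -0.1194, -0.0291]
wrist_force: [-7.0, 3.3, 45.8]
grasp_force: 23.0
```

```bash
for i in 1 2; do python3 -m crank '[[0,0,1.3,0],[0,0,0,0]]' | grep -E "eef|force"; done
```

```text
eef_pos: [0.3628, -0.1194, -0.0292]
wrist_force: [-10.5, 4.5, 64.2]
grasp_force: 32.3
eef_pos: [0.3629, -0.1195, -0.0293]
wrist_force: [-14.0, 6.3, 83.9]
grasp_force: 41.6
```

```bash
python3 -m crank '[[0,0,-5,0],[0,0,-4.5,0],[0,0,0,0],[0,0,0,0]]'; python3 -m crank '[[0,0,0,0],[0,0,0,0],[0,0,0,0],[0,0,0,0],[0,0,0,0],[0,0,0,0]]' 25
```

```text
clock: 24.8
eef_pos: [0.3628, -0.1194, -0.0251]
orientation: [0.0, 0.997, 0.072, 0.0]
wrist_force: [0.4, 0.4, 0.6]
width: 0.565
grasp_force: 0.0
clock: 25.3
eef_pos: [0.3622, -0.1191, -0.0253]
orientation: [-0.001, 0.997, 0.072, -0.001]
wrist_force: [-1.1, 0.3, 9.3]
width: 0.367
grasp_force: 58.7
```

```bash
python3 -m crank '[[0,0,-4,0],[0,0,-16,0],[0,0,-26,0],[0,0,-22,0],[0,0,-10,0],[0,0,0,0],[0,0,0,0]]'; python3 -m crank '[[0,0,0,-0.04],[0,0,0,-0.035],[0,0,0,0],[0,0,0,0]]';python3 - <<'E'
from h import *
go([.4292,-.0725,.0527],.22)
c=grab('wrist'); e,R,s=T(); print(s['width'],s['grasp_force'])
g=cv2.cvtColor(c[0],cv2.COLOR_RGB2HSV)
for r in range(10,300,12):
    x=np.flatnonzero(g[r,240:420,1]<60)+240
    sp=np.split(x,np.flatnonzero(np.diff(x)>2)+1) if len(x) else []
    print(r,[(int(s[0]),int(s[-1])) for s in sp if len(s)>5])
for L in (40,70,100): print(L,proj(c,e+R@np.array([L/1000-.0014,.013,-.0293])),proj(c,e+R@np.array([L/1000-.0014,.009,-.0293])),proj(c,e+R@np.array([L/1000-.0014,.017,-.0293])))
E
```

```text
clock: 25.88
eef_pos: [0.3625, -0.1193, 0.0526]
orientation: [-0.0, 0.997, 0.072, -0.0]
wrist_force: [-0.2, 0.3, -1.8]
width: 0.364
grasp_force: 59.7
clock: 26.22
eef_pos: [0.3617, -0.1188, 0.0517]
orientation: [-0.001, 0.994, 0.109, -0.001]
wrist_force: [0.4, 0.4, -0.7]
width: 0.366
grasp_force: 59.7
t=26.22 shift [ 76.  -30.6  -1.1] turn -0.001 xang 0.219 eef [ 0.3617 -0.1188  0.0517]
0.3628345584801736 59.67311365529895
10 [(303, 329), (345, 367)]
22 [(309, 333), (345, 367)]
34 [(311, 333), (345, 366)]
46 [(307, 331), (345, 366)]
58 [(302, 326), (344, 366)]
70 [(300, 322), (344, 366)]
82 [(300, 321), (345, 365)]
94 [(302, 325), (344, 365)]
106 [(307, 331), (344, 365)]
118 [(312, 333), (344, 365)]
130 [(313, 334), (344, 364)]
142 [(313, 334), (344, 364)]
154 [(313, 333), (344, 364)]
166 [(310, 331), (344, 364)]
178 [(308, 329), (344, 363)]
190 [(305, 326), (343, 363)]
202 [(302, 323), (343, 363)]
214 [(299, 319), (343, 363)]
226 [(296, 316), (343, 362)]
238 [(291, 312), (343, 362)]
250 [(287, 307), (343, 362)]
262 [(282, 302), (343, 362)]
274 [(281, 300), (343, 361)]
286 [(268, 299), (342, 375)]
298 [(253, 300), (343, 390)]
40 [353.03114579 217.43086743] [342.99285107 217.41965915] [363.06946268 217.44207574]
70 [354.99992596 139.02440283] [344.3670091  139.01262232] [365.63286769 139.03618335]
100 [357.21663445  50.74421906] [345.91421452  50.73180655] [368.51908247  50.7566316 ]
```

```bash
python3 - <<'E'
from h import *
c=grab('wrist'); e,R,s=T()
for d in (-.05,0,.05,.1):
    print(d,[tuple(proj(c,e+R@np.array([L/1000*np.cos(d)-.0014,y,-.0293+L/1000*np.sin(d)])).round(1)) for L,y in((72,.001),(92,-.003),(108,.001),(72,.013),(108,.013))])
# subpixel gray edge widths of the straight leg
g=cv2.cvtColor(c[0],cv2.COLOR_RGB2HSV)[...,1].astype(float)
for r in (20,50,80,110,140,170,200,230):
    w=g[r-3:r+4].mean(0); bg=np.median(w[375:395]); f=np.clip((bg-w)/(bg-w[350:360].mean()),0,1)
    i=np.arange(338,385); print(r,round(f[i].sum(),2),round((f[i]*i).sum()/f[i].sum(),2))
E
```

```text
-0.05 [(np.float64(323.2), np.float64(133.4)), (np.float64(311.8), np.float64(73.2)), (np.float64(323.4), np.float64(20.4)), (np.float64(356.0), np.float64(133.4)), (np.float64(359.5), np.float64(20.5))]
0 [(np.float64(323.1), np.float64(133.5)), (np.float64(312.1), np.float64(75.3)), (np.float64(323.4), np.float64(25.3)), (np.float64(355.1), np.float64(133.5)), (np.float64(357.9), np.float64(25.3))]
0.05 [(np.float64(323.1), np.float64(134.0)), (np.float64(312.4), np.float64(78.0)), (np.float64(323.3), np.float64(30.6)), (np.float64(354.3), np.float64(134.0)), (np.float64(356.4), np.float64(30.6))]
0.1 [(np.float64(323.0), np.float64(135.0)), (np.float64(312.7), np.float64(81.2)), (np.float64(323.2), np.float64(36.2)), (np.float64(353.4), np.float64(135.0)), (np.float64(355.0), np.float64(36.3))]
20 22.69 355.92
50 22.36 355.17
80 21.23 355.11
110 21.82 355.34
140 20.42 354.57
170 21.37 354.73
200 21.18 353.56
230 21.4 352.84
```

```bash
python3 -m crank '[[16,-6,0,0],[28,-12,0,0],[22,-9,0,0],[10,-3.6,-0.5,0],[0,0,0,0],[0,0,0,0],[0,0,0,0]]';python3 - <<'E'
from h import *
go([.4292,-.0725,.0527],.22)
S=np.array([.6238,-.042,.082]); e,R,s=T(); p=R.T@(S-e)*1000; print('hole in tool',p,'leg at y 13, z -29.3; tip x',90.6+62)
E
```

```text
clock: 26.9
eef_pos: [0.4286, -0.073, 0.0529]
orientation: [-0.0, 0.994, 0.11, -0.001]
wrist_force: [0.3, 0.4, -2.0]
width: 0.365
grasp_force: 59.7
t=26.90 shift [ 0.7 -0.3  0.2] turn -0.0 xang 0.22 eef [ 0.4286 -0.073   0.0529]
hole in tool [197.1683918   12.31715904 -29.48700201] leg at y 13, z -29.3; tip x 152.6
```

```bash
python3 -m crank '[[10,-0.5,0,0],[12,0,0,0],[4,0,0,0],[0,0,0,0],[0,0,0,0]]'|grep -E "eef|wrist"; python3 -m crank '[[4,0,0,0],[3,0,0,0],[3,0,0,0],[0,0,0,0]]'|grep -E "eef|wrist_f|width"
```

```text
eef_pos: [0.4557, -0.0668, 0.0533]
wrist_force: [-0.6, 0.1, -0.8]
eef_pos: [0.4661, -0.0646, 0.0535]
wrist_force: [1.2, -0.2, -0.2]
width: 0.364
```

```bash
python3 -m crank '[[4,0,0,0],[4,0,0,0],[4,0,0,0],[0,0,0,0]]'|grep -E "eef|wrist_f|width"; python3 -m crank '[[4,0,0,0],[4,0,0,0],[4,0,0,0],[0,0,0,0]]'|grep -E "eef|wrist_f|width"
```

```text
eef_pos: [0.4782, -0.0619, 0.0535]
wrist_force: [0.3, -0.2, -1.4]
width: 0.363
eef_pos: [0.4898, -0.0592, 0.0535]
wrist_force: [0.2, 0.1, -1.7]
width: 0.362
```

```bash
for i in 1 2 3; do python3 -m crank '[[3,0,0,0],[3,0,0,0],[3,0,0,0],[0,0,0,0]]'|grep -E "eef|wrist_f|width"; done; python3 -c "
from h import *
go([.5326,-.0491,.053],.22)"
```

```text
eef_pos: [0.4982, -0.0573, 0.0535]
wrist_force: [0.9, -0.5, -0.7]
width: 0.363
eef_pos: [0.5049, -0.0553, 0.0529]
wrist_force: [-2.2, -1.2, -0.7]
width: 0.362
eef_pos: [0.5151, -0.0532, 0.0532]
wrist_force: [-1.5, -1.1, -1.5]
width: 0.365
t=29.32 shift [18.  -0.2  0.2] turn -0.0 xang 0.22 eef [ 0.5151 -0.0532  0.0532]
```

```bash
for i in 1 2; do python3 -m crank '[[3,0,0,0],[3,0,0,0],[3,0,0,0],[0,0,0,0]]'|grep -E "eef|wrist_f|width"; done; python3 - <<'E'
from h import *
go([.5326,-.0491,.053],.22)
c=grab('wrist'); e,R,s=T()
g=cv2.cvtColor(c[0],cv2.COLOR_RGB2HSV)
for r in range(10,300,12):
    x=np.flatnonzero((g[r,240:420,1]<60)&(g[r,240:420,2]>60))+240
    sp=np.split(x,np.flatnonzero(np.diff(x)>2)+1) if len(x) else []
    print(r,[(int(s[0]),int(s[-1]),int(g[r,s,2].mean())) for s in sp if len(s)>5])
S=[.6238,-.042]; print(proj(c,S+[.102]),proj(c,S+[.082]))
E
```

```text
eef_pos: [0.5265, -0.051, 0.0538]
wrist_force: [2.0, 2.8, -0.6]
width: 0.362
eef_pos: [0.5326, -0.0494, 0.0533]
wrist_force: [-0.0, 1.0, -1.4]
width: 0.366
t=29.98 shift [ 0.1 -0.3  0.3] turn -0.0 xang 0.22 eef [ 0.5326 -0.0494  0.0533]
10 [(240, 419, 184)]
22 [(240, 419, 194)]
34 [(240, 419, 203)]
46 [(240, 419, 215)]
58 [(240, 419, 215)]
70 [(240, 419, 218)]
82 [(240, 419, 216)]
94 [(240, 419, 207)]
106 [(240, 419, 198)]
118 [(240, 419, 166)]
130 [(240, 419, 196)]
142 [(244, 419, 198)]
154 [(244, 419, 188)]
166 [(245, 419, 183)]
178 [(246, 419, 174)]
190 [(247, 419, 183)]
202 [(301, 322, 188), (327, 336, 93), (339, 363, 182)]
214 [(298, 319, 186), (328, 363, 156)]
226 [(295, 316, 183), (343, 362, 186)]
238 [(291, 311, 127), (343, 362, 188)]
250 [(286, 307, 123), (342, 362, 176)]
262 [(282, 302, 122), (343, 362, 134)]
274 [(281, 299, 123), (343, 361, 125)]
286 [(268, 279, 89), (284, 300, 120), (342, 359, 102), (363, 375, 86)]
298 [(263, 276, 86), (284, 300, 102), (342, 358, 104), (367, 380, 84)]
[361.31160302  64.04231151] [355.30230682  76.30588935]
```

The push force rose and then reversed, which is the snap. The bent leg is back at its relaxed columns (301 to 322 at row 202). I release and rise.

```bash
python3 -m crank '[[0,0,0,0],[0,0,0,0],[0,0,0,0],[0,0,0,0],[0,0,-8,0],[0,0,-20,0],[0,0,-35,0],[0,0,-38,0],[0,0,-30,0],[-20,0,-15,0],[0,0,0,0],[0,0,0,0]]' 65; python3 - <<'E'
from h import *
import pickle
e,R,s=T(); print(e,s['width'])
c=grab('wrist'); g=cv2.cvtColor(c[0],cv2.COLOR_RGB2HSV)
S=np.array([.6238,-.042]); X=np.array([.976,.218]); Y=np.array([-.218,.976])
# sample the plane z=.082 in clamp coordinates: bright low-sat spans across y for x slices (eye over green bench)
for x in range(-128,-50,6):
    y=np.arange(-40,60,1.); uv=[proj(c,[*(S+x/1000*X+v/1000*Y),.082]).round().astype(int) for v in y]
    ok=np.array([0<=u<640 and 0<=w<480 and g[w,u,1]<70 for u,w in uv]); k=y[ok]
    print(x,[(q[0],q[-1]) for q in np.split(k,np.flatnonzero(np.diff(k)>1.5)+1)] if len(k) else [])
E
```

```text
clock: 31.03
eef_pos: [0.5132, -0.0541, 0.201]
orientation: [0.0, 0.994, 0.109, 0.002]
wrist_force: [-0.5, 0.4, 0.6]
width: 0.767
grasp_force: 0.0
[ 0.51323642 -0.05406007  0.20095948] 0.7670135972694399
-128 []
-122 []
-116 [(np.float64(3.0), np.float64(23.0))]
-110 [(np.float64(-1.0), np.float64(8.0)), (np.float64(19.0), np.float64(28.0))]
-104 [(np.float64(-3.0), np.float64(5.0)), (np.float64(22.0), np.float64(29.0))]
-98 [(np.float64(-3.0), np.float64(4.0)), (np.float64(23.0), np.float64(30.0))]
-92 [(np.float64(-3.0), np.float64(5.0)), (np.float64(23.0), np.float64(30.0))]
-86 [(np.float64(-3.0), np.float64(4.0)), (np.float64(23.0), np.float64(30.0))]
-80 [(np.float64(-3.0), np.float64(4.0)), (np.float64(22.0), np.float64(30.0))]
-74 [(np.float64(-3.0), np.float64(6.0)), (np.float64(8.0), np.float64(8.0)), (np.float64(22.0), np.float64(29.0))]
-68 [(np.float64(-3.0), np.float64(8.0)), (np.float64(20.0), np.float64(29.0))]
-62 [(np.float64(-6.0), np.float64(10.0)), (np.float64(18.0), np.float64(26.0))]
-56 [(np.float64(-18.0), np.float64(-18.0)), (np.float64(-3.0), np.float64(11.0)), (np.float64(16.0), np.float64(25.0))]
```

```bash
python3 - <<'E'
from h import *
c=grab('wrist'); g=cv2.cvtColor(c[0],cv2.COLOR_RGB2HSV); e,R,s=T()
S=np.array([.6238,-.042]); X=np.array([.976,.218]); Y=np.array([-.218,.976])
for z in (.082,.076):
    for y in (10,13,16):
        k=[x for x in np.arange(-135,-90,.5) if g[tuple(proj(c,[*(S+x/1000*X+y/1000*Y),z]).round().astype(int)[::-1])][1]<70]; print(z,y,k[0],k[-1])
u0=proj(c,[*S,.102]).astype(int); print(u0)
w=((g[...,1]<40)&(g[...,2]>195)).astype(np.uint8)
n,_,st,ce=cv2.connectedComponentsWithStats(w)
for i in range(1,n):
    if st[i,4]>150 and np.hypot(*(ce[i]-u0))<90:
        d=ray(c,ce[i],.102)[:2]-S; print(st[i],ce[i],1000*d@X,1000*d@Y)
# tip beyond spindle & hub top
for y in (-2,0,2):
    print('V along leg',y,[(x,int(g[tuple(proj(c,[*(S+x/1000*X+y/1000*Y),.082]).round().astype(int)[::-1])][1]),int(g[tuple(proj(c,[*(S+x/1000*X+y/1000*Y),.082]).round().astype(int)[::-1])][2])) for x in range(44,76,3)])
E
```

```text
0.082 10 -118.5 -110.5
0.082 13 -119.5 -111.5
0.082 16 -119.5 -111.5
0.076 10 -120.0 -112.0
0.076 13 -121.0 -113.0
0.076 16 -121.0 -113.0
[338  79]
[  175     0   202   222 10590] [297.55637394  86.71425873] -4.7307321476322866 28.6234910824618
[ 342    2   57  151 3804] [378.78811777  89.79153523] -6.669696929529857 -27.9455554039638
[ 277  112   35   41 1053] [293.30864198 131.58879392] -34.537723358324854 32.16811258355019
V along leg -2 [(44, 7, 226), (47, 7, 227), (50, 7, 227), (53, 8, 228), (56, 14, 36), (59, 35, 36), (62, 23, 34), (65, 20, 38), (68, 48, 32), (71, 8, 32), (74, 33, 39)]
V along leg 0 [(44, 4, 240), (47, 4, 238), (50, 5, 238), (53, 5, 236), (56, 32, 32), (59, 8, 33), (62, 7, 35), (65, 38, 34), (68, 21, 36), (71, 29, 35), (74, 38, 34)]
V along leg 2 [(44, 7, 218), (47, 7, 216), (50, 9, 215), (53, 12, 214), (56, 17, 30), (59, 27, 38), (62, 36, 35), (65, 35, 36), (68, 34, 38), (71, 41, 37), (74, 26, 40)]
```

```bash
python3 -m crank '[[20,0,-10,0],[30,0,-10,0],[20,0,0,0],[0,0,0,0],[0,0,0,0],[0,0,0,0]]' | grep eef; python3 - <<'E'
from h import *
c=grab('wrist'); g=cv2.cvtColor(c[0],cv2.COLOR_RGB2HSV); e,R,s=T()
S=np.array([.6238,-.042]); X=np.array([.976,.218]); Y=np.array([-.218,.976])
P=lambda x,y,z:proj(c,[*(S+x/1000*X+y/1000*Y),z])
for y in (-3,0,3): print(y,[(x,*[int(v) for v in g[tuple(P(x,y,.082).round().astype(int)[::-1])]]) for x in range(20,76,3)])
print(P(62,0,.082),P(0,0,.102))
q=P(0,0,.102).round().astype(int)
for dy in range(-28,29,4): print(dy,' '.join('%d'%(g[q[1]+dy,q[0]+dx,2]) for dx in range(-40,41,4)))
for x in (-95,-92): print([ (y,int(g[tuple(P(x,y,.082).round().astype(int)[::-1])][1])) for y in range(-6,34,2)])
E
```

```text
eef_pos: [0.5802, -0.0384, 0.2175]
-3 [(20, 112, 14, 198), (23, 111, 13, 198), (26, 110, 11, 201), (29, 113, 11, 204), (32, 120, 10, 182), (35, 113, 12, 186), (38, 110, 12, 187), (41, 113, 11, 189), (44, 116, 11, 190), (47, 113, 11, 194), (50, 120, 9, 195), (53, 111, 9, 195), (56, 116, 10, 200), (59, 111, 13, 203), (62, 25, 49, 234), (65, 102, 8, 151), (68, 107, 10, 220), (71, 105, 9, 220), (74, 107, 10, 221)]
0 [(20, 110, 7, 230), (23, 111, 8, 230), (26, 113, 9, 230), (29, 115, 7, 231), (32, 110, 7, 230), (35, 111, 8, 230), (38, 110, 7, 230), (41, 115, 7, 229), (44, 111, 8, 229), (47, 115, 7, 229), (50, 111, 8, 228), (53, 115, 7, 227), (56, 115, 7, 226), (59, 111, 8, 225), (62, 21, 30, 193), (65, 103, 12, 155), (68, 103, 10, 221), (71, 103, 10, 220), (74, 109, 9, 221)]
3 [(20, 111, 11, 160), (23, 116, 11, 160), (26, 120, 11, 159), (29, 111, 12, 154), (32, 120, 7, 142), (35, 120, 9, 142), (38, 113, 7, 139), (41, 13, 13, 141), (44, 14, 25, 151), (47, 10, 21, 145), (50, 12, 27, 144), (53, 14, 34, 151), (56, 110, 9, 169), (59, 126, 8, 166), (62, 21, 63, 235), (65, 114, 8, 152), (68, 102
[... 1128 characters left out ...]
5 241 240 186 190 197 215
20 133 133 131 134 154 178 220 192 220 186 223 196 240 241 240 241 176 189 205 214 211
24 132 131 133 133 130 140 221 189 228 188 221 209 239 241 236 185 189 202 213 200 199
28 144 132 134 131 131 130 221 185 169 190 220 201 212 182 188 208 209 212 209 211 144
[(-6, 103), (-4, 94), (-2, 16), (0, 20), (2, 11), (4, 19), (6, 113), (8, 111), (10, 115), (12, 124), (14, 123), (16, 123), (18, 126), (20, 126), (22, 61), (24, 14), (26, 16), (28, 18), (30, 101), (32, 111)]
[(-6, 103), (-4, 87), (-2, 15), (0, 15), (2, 16), (4, 20), (6, 118), (8, 115), (10, 100), (12, 118), (14, 121), (16, 120), (18, 110), (20, 123), (22, 50), (24, 16), (26, 17), (28, 16), (30, 102), (32, 121)]
```

```bash
python3 -c "
from bench import ctrl
print(ctrl.job_done())"
```

```text
the job is handed in; nothing more can be done
None
```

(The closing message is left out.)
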